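# Try the clamp screws in the gauge nuts and scrap the one that binds

## Task

Try each of the two T-handled screws in a gauge nut: stand it in the nut, then turn it clockwise as far as it goes. Leave a screw that runs in freely turned fully home in its nut; take one that stops almost at once out again and stand it tip down in the red pot. Leave everything else where it stands.

Things in the scene. Friction and masses are not known exactly. Their poses are not given: they have to be found in the camera images.
- screw_1_mid (a point): T-handled clamp screw, 178 mm long, steel shank 18 mm thick; point on its axis 85 mm from the tip; x along the shank to the handle, y along the T-bar and the lugs. Starts lying in a cradle, T-bar level, axis 50 mm above the surface; shank free to grip between the cradle's saddles (x -31 to +45 mm)
- screw_2_mid (a point): the other screw: as screw_1_mid
- screw_1: the screw of screw_1_mid, same origin and axes. T-bar 64 mm long, 18 mm wide, 20 mm deep along the shank, its middle at x +84 mm. Lugs: 8 mm thick cross pin, 40 mm over its ends, at x -55 mm; last 10 mm of the tip tapered. 0.22 kg, balances within 20 mm of the origin. The screws look much alike; either may have swollen lugs that bind in a nut
- screw_2: the screw of screw_2_mid: as screw_1
- gauge: fixed grey plate 84 x 230 x 8 mm with two hexagonal brass gauge nuts 130 mm apart along its y axis; origin under its middle, z up. Each nut has a 21 mm vertical bore, with a slot along the gauge's x for the lugs (either way round, 0.25 rad slack). A screw lowered upright, its y along the gauge's x, rests on the thread's start, 85 mm point 39 mm above the nut's top, and stands alone, leaning up to 0.1 rad
- nut_left (a point): middle of the mouth of the gauge's +y nut, level with its top, 61 mm above the surface; nut 68 mm over flats. A good screw turns clockwise from above about 1.4 rad, sinking 5 mm, to a firm stop, T-bar then along the plate; a bad one stops dead after about 0.3 rad. A screw that is turned in cannot be lifted out until it is turned back
- nut_right (a point): the same for the nut at the gauge's -y end
- scrap_pot: fixed red round pot, 110 mm high, 90 mm across, open at the top; origin under its middle; clear inside 82 mm across, floor 4 mm thick. A screw stood in it leans on the rim, handle out
- cradle_1: fixed grey cradle, 62 x 176 mm, 57 mm high, origin on the surface under the 85 mm point of the screw screw_1; its +y end under the screw's handle
- cradle_2: the same for screw_2
- red_wheel_block_mid (a point): loose bystander: red wheel on a grey block, 87 x 115 x 70 mm; point 20 mm above its underside
- blue_roller_mid (a point): loose bystander: blue roller sleeve lying, 57 x 74 x 52 mm; point 20 mm above its underside
- channel_mid (a point): loose bystander: bent grey channel bracket, 58 x 120 x 31 mm; point 20 mm above its underside

How it is judged:
By the outcome, as a careful person would: the job done as asked, in the order asked, and still so for the second after the job is handed in, with the robot touching nothing.
It also fails if it takes over 72 s, if anything falls off the work surface, if the arm or the gripper's body presses on something with over 40 N, if the wrist force passes 120 N, or if a joint passes its speed limit or range.

## Robot

A 7-joint arm with a two-finger parallel gripper is mounted at the origin on a cart in front of the work surface, level with it; the furniture and walls round the work are solid. World frame = base frame: x ahead of the robot, y to its left, z up, the work surface at z = 0. Lengths are in m, angles in rad, forces in N, time in s.
With the tool pointing down it reaches from about 0.425 to 0.825 m from the base axis. Payload 3.6 kg.
Tool frame: the origin (TCP) lies on the centre line of the jaws, within the pads' length; the fingertips stand 22 mm ahead of it and the grasp point (between the pads) lies 3 mm ahead of it; z points along the fingers, y is the direction in which the jaws open and shut (so a half turn about z gives the same grasp; the last joint's range is limited). The gripper opens to 85 mm and grips with 20 to 120 N. Pads are 22 mm wide; open, the fingers measure 114 mm over their backs; the gripper's body (76 mm by 85 mm) begins 54 mm behind the grasp point. The pads swing forward as they close: fully open they stand 13 mm farther back than shut.
Start: joints at [-1.337, 0.615, -0.013, 1.423, 0.008, 1.103, -0.04], TCP at [0.168, 0.628, 0.253] pointing down, gripper open.
Joint ranges: [-3.12, 3.12], [-0.3, 2.06], [-1.34, 1.32], [0.26, 2.42], [-1.36, 4.5], [0.01, 1.98], [-2.84, 2.84]. Speed limits (rad/s): [2.79, 2.79, 3.14, 3.14, 3.14, 3.14, 3.14].

## Interface

Orientations are given as a rotation vector (axis times angle).
In Python, from rig import bot, read_camera, silhouettes gives the robot as it stands.
- The arm moves only by the tool drive_tool, never from a script. Its argument "increments" is text: rows parted by semicolons, each of 6 numbers parted by spaces: the shift along the tool's x, y, z as a fraction of full scale, then the turn, a rotation vector about the tool's x, y, z as a fraction of full scale. In form: tx ty tz ax ay az; .... A call has 1 to 20 rows; each row shifts and turns the commanded pose from where the row before left it, along the tool's axes as they then stand; what a row does not reach is not made up. Full scale, the value 1, is 25 mm for a shift and 8 degrees for a turn. A row lasts 1/8 s, in which the tool goes at most 62.5 mm and 10.7 degrees, less where a joint would pass 70% of its speed; a pose out of reach is approached as far as the arm can. A call with a number of a shift or a turn outside -1 to 1 is refused whole. A call with a gripper value outside its range is refused whole. "grip" is the gripper's target within -1 to 1 (fully open at 1, half-way at 0, shut at -1), set as the call begins (left out, the last holds). The fingers move at their own pace and stop on an object; "force" is the grip in N (left out, the last holds). Time passes only in rows, so rows that do not move let the fingers close. It gives the time, the measured TCP pose, the force and the opening at its end, in the units of the state.
- bot.read_state(): the state, without advancing time (a new reading comes with each control period).
- read_camera(name): name is "side" or "top" or "wrist"; returns a dict with "pixels" (384x512x3 uint8, red, green, blue), "z_map" (384x512 float32, m along the optical axis (not along the pixel's ray), 0 where there is no reading), "fovy" (degrees; the focal length in pixels is half the picture's height over the tangent of half this angle, whatever the lens; pixels are square), "cx", "cy" (the principal point, pixels), "R" (3x3) and "t" (3): a world point X has camera coordinates R X + t. Camera axes: x right, y down, z forward; pixel columns grow to the right and rows downward; lengths in m; the calibration is good to about 2 mm. The wrist camera is an equidistant fisheye: a pixel r from the principal point sees the ray r / f radians off the axis. A picture is of the moment at which its call begins.
- bot.sign_off(): hands the job in, once; it reports no verdict.
Trained networks look in a picture, given as the dict that the camera call returned (one of the last four; its "shot" number tells which), for a name from the list of things; names that differ only in an ending like _2 or _b are one class to them, and where a whole thing is asked for, a point or a joint stands for the part that bears it (a point fixed in the world has none). Each returns a list of dicts, best first, with "score" (0 to 1); they miss things now and then, are a little off and sometimes report something else, mostly with a low value. They report only what shows in the picture. A call takes as long as a camera call.
- silhouettes(picture, query): "region" (384x512 bool, what is visible of it) and "xy" ([column, row] in pixels, amid what is visible of it).
The state is a dict: "time": time; "qpos": joint angles; "joint_velocities": joint speeds; "tau": joint torques, N m; "tcp_pos": TCP position; "orientation": TCP orientation; "force": force on the tool from outside, world axes, zero at the start; "moment": the same for the moment, N m; "gripper_width": opening from 0.0 (shut) to 1.0 (fully open).
Only numpy, scipy, OpenCV 4.12 (cv2) and the standard library are available. Lean on these libraries where they do the work, as an engineer would, in place of code of your own. Each camera call takes 0.05 s, during which the arm holds its last target.

## Working session

There is one attempt and no reset: what is moved stays moved. The work goes in short steps, Python scripts to look and compute and a tool call to move; the robot and the scene stay as the last step left them, time stands still between calls to the robot, and variables do not carry over. Pictures are saved under pics/ and viewed, and the job is handed in when it is done.

Besides the shell and the picture viewer there is one more tool, called after ">>>" in YAML: its name, and indented under it one key for each argument. drive_tool: Moves the arm, as the interface text tells. Shift numbers are shares of 25 mm and turn numbers shares of 8 degrees, none past 1 either way. Its arguments: {"type":"object","properties":{"increments":{"type":"string"},"grip":{"type":"number"},"force":{"type":"number"}},"required":["increments"]}

```bash
ls; mkdir -p pics
cat > h.py <<'E'
import numpy as np, cv2
from rig import bot, read_camera, silhouettes
from scipy.spatial.transform import Rotation as Ro
def save(p,n):
    cv2.imwrite('pics/%s.png'%n, cv2.cvtColor(p['pixels'],cv2.COLOR_RGB2BGR))
def foc(p): return 192/np.tan(np.radians(p['fovy'])/2)
def cloud(p):
    # pinhole world points HxWx3
    f=foc(p); z=p['z_map']; v,u=np.mgrid[0:384,0:512]
    c=np.stack([(u-p['cx'])/f*z,(v-p['cy'])/f*z,z],-1)
    w=(c-p['t'])@p['R']; w[z==0]=np.nan
    return w
def proj(p,X):
    c=np.asarray(X)@p['R'].T+p['t']; f=foc(p)
    return np.array([f*c[...,0]/c[...,2]+p['cx'],f*c[...,1]/c[...,2]+p['cy']]).T
E
python3 - <<'E'
from h import *
s=bot.read_state(); print(s)
for n in ['side','top','wrist']:
    p=read_camera(n); save(p,n+'0'); print(n,p['fovy'],p['cx'],p['cy'],p['R'].round(3).tolist(),p['t'].round(3),p['shot'])
E
```

```text
pics
{'time': 0.0, 'qpos': array([-1.33648866,  0.61594044, -0.01260405,  1.42494404,  0.00810539,
        1.10337489, -0.04041297]), 'joint_velocities': array([-0.00035498, -0.00084994,  0.00189678,  0.00077523, -0.00258591,
        0.00148716,  0.00245042]), 'tau': array([-6.15101681e-05, -4.69223642e+01,  2.58888295e-01, -1.71034992e+01,
        9.83070029e-03,  9.77143500e-03, -1.22880895e-06]), 'tcp_pos': array([0.16742205, 0.62732223, 0.25210937]), 'orientation': array([-0.40840554, -3.11463812,  0.00408409]), 'force': array([0.1462969 , 0.06724906, 0.54327378]), 'moment': array([-0.0185653 , -0.01725622,  0.0325522 ]), 'gripper_width': 0.9999402173171124}
side 50.90324207994638 257.85378465875584 186.45184733889695 [[0.962, -0.274, 0.009], [-0.141, -0.524, -0.84], [0.235, 0.806, -0.543]] [-0.466  0.084  1.419] 1
top 53.28075673853689 249.31588350821175 195.85911787018222 [[0.029, -1.0, -0.001], [-0.993, -0.029, -0.112], [0.112, 0.004, -0.994]] [-0.067  0.493  1.216] 2
wrist 65.70646984690485 257.04081692534817 191.98992009080848 [[0.259, 0.966, -0.003], [0.919, -0.245, 0.309], [0.297, -0.083, -0.951]] [-0.648 -0.04   0.381] 3
```

View pics/top0.png

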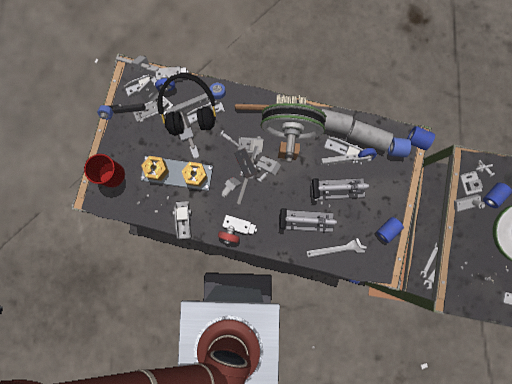

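View pics/side0.png

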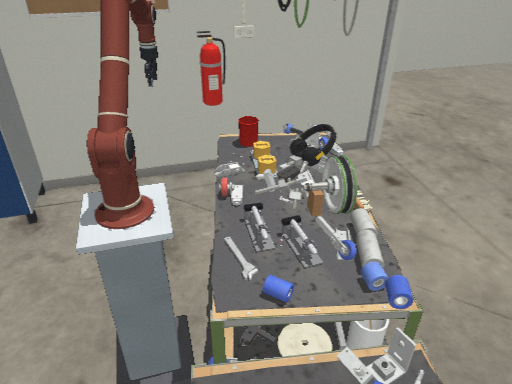

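View pics/wrist0.png

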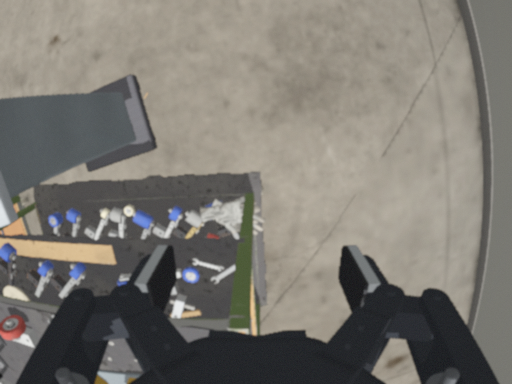

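The top view shows everything: the pot at (103,170), nuts at (153,168) and (194,173), cradled screws at (340,189) and (308,221), the wheel block at (236,228) and the channel at (182,218). Next I'll get metric positions.

Run:
```python
from h import *
p=read_camera('top'); w=cloud(p); np.savez('top.npz',w=w,px=p['pixels'])
im=cv2.cvtColor(p['pixels'],cv2.COLOR_RGB2BGR)
for q in ['screw_1','cradle_1','gauge','scrap_pot','red_wheel_block_mid','blue_roller_mid','channel_mid','nut_left']:
    for d in silhouettes(p,q)[:3]:
        r=d['region']
        pts=w[r]; pts=pts[~np.isnan(pts[:,0])]
        if len(pts)==0: continue
        print(q,round(d['score'],2),np.round(d['xy'],1),r.sum(),'lo',np.percentile(pts,3,axis=0).round(3),'hi',np.percentile(pts,97,axis=0).round(3))
c=im[130:270,60:400]; cv2.imwrite('pics/topz.png',cv2.resize(c,(800,329),interpolation=cv2.INTER_CUBIC))
# surface plane check
print(w[200,150],w[240,200],w[130,240])
```

```text
screw_1 0.87 [298.8 219.5] 463 lo [ 0.4   -0.318  0.006] hi [ 0.45  -0.152  0.062]
screw_1 0.62 [335.  185.9] 404 lo [ 0.501 -0.414  0.045] hi [ 0.55  -0.255  0.063]
cradle_1 0.91 [306.  224.7] 566 lo [ 0.393 -0.323  0.002] hi [ 0.454 -0.181  0.053]
cradle_1 0.74 [335.7 190.5] 598 lo [ 0.496 -0.426 -0.001] hi [ 0.563 -0.274  0.056]
cradle_1 0.51 [302.9 218.9] 451 lo [ 0.406 -0.323  0.005] hi [ 0.444 -0.155  0.062]
gauge 0.97 [176.8 175.1] 1710 lo [0.525 0.084 0.004] hi [0.607 0.287 0.065]
gauge 0.38 [103.3 169.8] 1060 lo [0.516 0.364 0.   ] hi [0.6   0.451 0.114]
scrap_pot 0.9 [103.5 167.6] 1042 lo [0.516 0.364 0.001] hi [0.601 0.45  0.114]
red_wheel_block_mid 0.66 [388.9 226.2] 421 lo [ 0.369 -0.535  0.002] hi [ 0.436 -0.47   0.054]
red_wheel_block_mid 0.62 [234.1 226.1] 566 lo [ 0.351 -0.068  0.003] hi [0.425 0.032 0.069]
blue_roller_mid 0.66 [389.2 225.8] 401 lo [ 0.369 -0.532  0.016] hi [ 0.436 -0.47   0.054]
channel_mid 0.71 [180.6 216.4] 538 lo [ 0.362  0.138 -0.001] hi [0.468 0.187 0.032]
nut_left 0.58 [176.8 171.7] 1839 lo [0.523 0.083 0.001] hi [0.61  0.29  0.064]
[0.47468354 0.27532254 0.00310935] [0.34807845 0.10446234 0.00063621] [ 0.72228108 -0.01471646 -0.00149167]
```

View pics/topz.png

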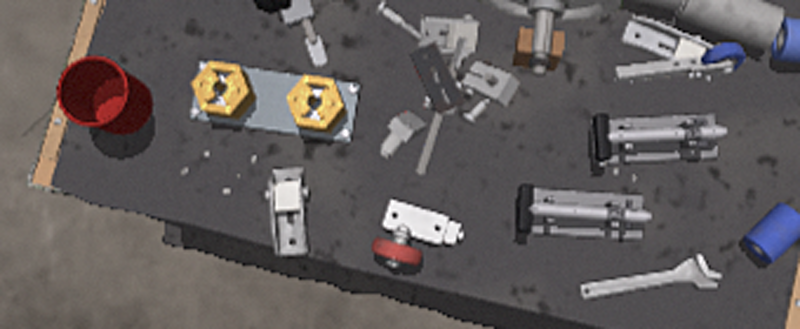

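```bash
cat > meas.py <<'E'
from h import *
def nuts(w):
    m=(w[...,2]>0.05)&(w[...,2]<0.075)&(w[...,0]>0.5)&(w[...,0]<0.63)&(w[...,1]>0.05)&(w[...,1]<0.32)
    n,l,st,c=cv2.connectedComponentsWithStats(m.astype(np.uint8))
    out=[]
    for i in range(1,n):
        if st[i,4]<60: continue
        P=w[l==i]; (cx,cy),r=cv2.minEnclosingCircle(P[:,:2].astype(np.float32)); h=cv2.convexHull(P[:,:2].astype(np.float32)); M=cv2.moments(h)
        out.append((M['m10']/M['m00'],M['m01']/M['m00'])); print('nut',st[i,4],'circ',round(cx,4),round(cy,4),round(r,4),'hull',np.round(out[-1],4),'z',np.median(P[:,2]).round(4))
    return out
def screw(w,x0,x1,y0,y1):
    m=(w[...,2]>0.042)&(w[...,2]<0.075)&(w[...,0]>x0)&(w[...,0]<x1)&(w[...,1]>y0)&(w[...,1]<y1)
    return w[m]
E
python3 - <<'E'
from meas import *
w=np.load('top.npz')['w']
N=nuts(w)
a=np.array(N); print('dist',np.linalg.norm(a[0]-a[1]),'dir',a[0]-a[1])
p=w[(w[...,2]>0.10)&(w[...,2]<0.13)&(w[...,0]>0.48)&(w[...,0]<0.64)&(w[...,1]>0.34)&(w[...,1]<0.48)]
print('pot',cv2.minEnclosingCircle(p[:,:2].astype(np.float32)))
for b in [(0.38,0.47,-0.36,-0.12),(0.485,0.58,-0.46,-0.22)]:
    P=screw(w,*b)
    Q=P[P[:,2]>0.056]; print(len(P),len(Q))
    for yy in np.arange(b[2],b[3],0.012):
        s=P[(P[:,1]>=yy)&(P[:,1]<yy+.012)]
        if len(s): print(round(yy+.006,3),len(s),'x',s[:,0].min().round(4),s[:,0].max().round(4),'top x',s[s[:,2]>s[:,2].max()-.004,0].mean().round(4),'z',s[:,2].max().round(4))
E
```

```text
nut 348 circ 0.5764 0.2543 0.0386 hull [0.5768 0.2556] z 0.0608
nut 329 circ 0.5612 0.1266 0.0386 hull [0.5611 0.1265] z 0.0612
dist 0.12998927242087369 dir [0.01575575 0.12903088]
pot ((0.5584966540336609, 0.4081548750400543), 0.04751792177557945)
457 317
-0.33 7 x 0.4141 0.4236 top x 0.4211 z 0.0573
-0.318 16 x 0.4136 0.4268 top x 0.4211 z 0.0619
-0.306 30 x 0.4009 0.4388 top x 0.4202 z 0.0608
-0.294 32 x 0.4037 0.4386 top x 0.42 z 0.064
-0.282 39 x 0.406 0.4382 top x 0.4216 z 0.0654
-0.27 22 x 0.4063 0.4315 top x 0.4214 z 0.0633
-0.258 23 x 0.4148 0.4313 top x 0.4223 z 0.0612
-0.246 20 x 0.4148 0.4311 top x 0.4229 z 0.0625
-0.234 23 x 0.4146 0.4302 top x 0.4247 z 0.0622
-0.222 20 x 0.4171 0.4298 top x 0.4241 z 0.0608
-0.21 23 x 0.4168 0.4333 top x 0.4243 z 0.0604
-0.198 36 x 0.4074 0.4416 top x 0.4252 z 0.06
-0.186 21 x 0.4099 0.4323 top x 0.4233 z 0.0629
-0.174 28 x 0.3999 0.4533 top x 0.4348 z 0.0642
-0.162 81 x 0.3936 0.4566 top x 0.4302 z 0.065
-0.15 36 x 0.3963 0.4565 top x 0.422 z 0.0631
472 300
-0.43 7 x 0.5314 0.5411 top x 0.5375 z 0.0604
-0.418 23 x 0.5284 0.544 top x 0.5374 z 0.0622
-0.406 35 x 0.5175 0.5532 top x 0.5332 z 0.0611
-0.394 38 x 0.5182 0.5538 top x 0.5343 z 0.0617
-0.382 39 x 0.517 0.5496 top x 0.5334 z 0.0646
-0.37 22 x 0.524 0.5429 top x 0.5339 z 0.0616
-0.358 21 x 0.5232 0.539 top x 0.5327 z 0.0604
-0.346 21 x 0.5229 0.5391 top x 0.5312 z 0.0603
-0.334 22 x 0.522 0.5388 top x 0.5296 z 0.0617
-0.322 20 x 0.5216 0.5385 top x 0.5298 z 0.0612
-0.31 20 x 0.5213 0.5346 top x 0.5272 z 0.0626
-0.298 37 x 0.5111 0.544 top x 0.5234 z 0.0645
-0.286 20 x 0.5177 0.534 top x 0.5259 z 0.0613
-0.274 42 x 0.4948 0.5545 top x 0.5255 z 0.0636
-0.262 82 x 0.494 0.5556 top x 0.5241 z 0.0646
-0.25 23 x 0.5045 0.5552 top x 0.5376 z 0.0613
```

```bash
cat >> h.py <<'E'
def rows(target_p=None, R_t=None, n=None, st=None, show=True):
    """relative constant row in tool axes from the present pose"""
    s=st or bot.read_state(); R=Ro.from_rotvec(s['orientation']); p=s['tcp_pos']
    d=np.zeros(3) if target_p is None else R.inv().apply(np.asarray(target_p)-p)
    r=np.zeros(3) if R_t is None else (R.inv()*R_t).as_rotvec()
    print('shift mm',(d*1000).round(1),'units',(d/.025).round(2),'turn deg',np.degrees(r).round(1),'units',(np.degrees(r)/8).round(2))
def Rzx(z,x):
    z=np.array(z,float); z/=np.linalg.norm(z); x=np.array(x,float); x-=z*(x@z); x/=np.linalg.norm(x)
    return Ro.from_matrix(np.stack([x,np.cross(z,x),z],1))
E
python3 - <<'E'
from h import *
w=np.load('top.npz')['w']
s=bot.read_state(); print(Ro.from_rotvec(s['orientation']).as_matrix().round(3))
for yy in np.arange(-.43,-.25,.012):
    r=[]
    for xx in np.arange(.485,.59,.007):
        m=(abs(w[...,0]-xx)<.0035)&(abs(w[...,1]-yy)<.006); r.append('%3d'%(w[m][:,2].max()*1000) if m.any() else ' - ')
    print(round(yy,3),' '.join(r))
# obstacles above 0.1 in the way
m=(w[...,2]>0.09)&(w[...,0]>0.3)&(w[...,0]<.75)&(abs(w[...,1])<.6)
P=w[m]; print(P[:,:].min(0),P.max(0),len(P))
for yy in np.arange(-.5,.6,.1):
    q=P[abs(P[:,1]-yy)<.05]
    if len(q): print(round(yy,2),'minx',q[:,0].min().round(3),'maxz',q[:,2].max().round(3))
E
```

```text
[[-0.966  0.258 -0.   ]
 [ 0.258  0.966 -0.   ]
 [ 0.    -0.    -1.   ]]
-0.43   2   4   4   9  11   9   8  56  60  -    8   8   9   1   2
-0.418   3   3   2   8  11  15  51  61  62  -   11  11  12   1   4
-0.406   3   1   7  12   9  57  60  61  60  52  55   7   9   4   2
-0.394   5   1   3  10   8  56  58  61  57  53  55  10   0   4   4
-0.382   1   1   4  12  12  57  61  64  61  58  10   9   3   5   4
-0.37   1   3   3   9  10   9  61  61  59  12  10  14   2   3   6
-0.358   3   2   8   9   7  52  60  59  59   7  12   9   1   1   5
-0.346   2   1   6  12  11  53  59  60  58  13  13   9   6   2   0
-0.334   3   0  10  12   9  57  61  59  54  15  12   6   2   3   7
-0.322   2   4  11  11  12  56  61  60  52  11  10   4   3   1   3
-0.31   1   2  12  11   9  57  62  59  -   11  10   2   7   1   5
-0.298   3   1  14  12  60  64  64  57  58   7  12   2   5   3   4
-0.286   3   4  10   9  11  61  59  59  32  10   7   5   4   3   3
-0.274   2  56  60  63  60  63  63  62  61  61  63  -    1   1   2
-0.262   4  59  61  64  64  64  62  63  64  61  62   3   2   4   1
[ 0.5117205  -0.28330699  0.09000072] [0.74988058 0.45472835 0.20662863] 2828
-0.3 minx 0.69 maxz 0.179
-0.2 minx 0.597 maxz 0.207
-0.1 minx 0.549 maxz 0.199
-0.0 minx 0.545 maxz 0.103
0.1 minx 0.708 maxz 0.108
0.2 minx 0.699 maxz 0.102
0.4 minx 0.512 maxz 0.118
0.5 minx 0.547 maxz 0.115
```

Run:
```python
from h import *
w=np.load('top.npz')['w']
ys=np.arange(.10,-.32,-.02)
print('y->    ',' '.join('%4d'%(y*100) for y in ys))
for xx in np.arange(.76,.34,-.02):
    r=[]
    for yy in ys:
        m=(abs(w[...,0]-xx)<.01)&(abs(w[...,1]-yy)<.01); r.append('%4d'%(w[m][:,2].max()*1000) if m.any() else '   -')
    print('%.2f   '%xx,' '.join(r))
```

```text
y->       10    8    6    3    1    0   -2   -4   -6   -8  -10  -12  -14  -16  -18  -20  -22  -24  -26  -28  -30
0.76     103  105  108    5    5    6    5    4    2  129  169  190  194  196    -  195    -    -    -    -   67
0.74     107  105   86    8    7    6    5    7    7  129  168  188  196  202  205  204  198  191  177  148   64
0.72     107  102   84    5    5    6    5    9    5  139  173  189  197  203  206  202  197  190  175  141   50
0.70      91   91    4   80    6    5    7    3    5  127  165  188  199  204  204  206  199  193  178  142    5
0.68       5    8    6   79   77   72   80   80   76   65   48    4    6  128  130  124    6    5   68    5   17
0.66       7    4    5    6   72   75   73   54   70   52   28    6   92  115  120   94    3    4    5    7   24
0.64       5    8    7    5    3   66   97   97   78   82   21    5   95  118  121   96    8    5    6    3    7
0.62       4    5    3    3    5   99  102   99   76   76   42   52   27  121  122   92    6    3    2   64   64
0.60      67   13    5    5    5   96   99   99   98   39   64   63   64  117  121 
[... 685 characters left out ...]
 4    3    4    7    4
0.46       6    3    5    5    6    5    4    6    4    5    7    5    5   61   13   11    9   10    8    9   10
0.44       6    4    3    4   26    4    5    5    5    5    4    4    7   64   59   58   46   59   51   63   56
0.42       7    4    3    4   28   26   29   25   25    5    3    5    4   64   62   60   60   62   63   65   63
0.40       5    7    5    3   27   47   30   30   27   25    4    4    7   64   57   47   13   13   13   61   58
0.38       4    6    7   61   69   69   27   29   25   23    4    4    6    3    4    4    7    3    3    3    4
0.36       5    7    3   64   74   71   65    5    4    6    5    4    4    5    3    5    5    7    5    4    3
```

```bash
cat >> h.py <<'E'
def plan(wps, st=None, vmax=0.95, rmax=0.95, dec=1):
    """wps: list of (p, Ro or None). prints rows, closed loop on rounding"""
    s=st or bot.read_state(); R=Ro.from_rotvec(s['orientation']); p=np.array(s['tcp_pos']); tot=0; out=[]
    for tp,tR in wps:
        tp=np.array(tp,float); tR=tR or R; p0,R0=p.copy(),R
        rv=(R0.inv()*tR).as_rotvec()
        n=int(np.ceil(max(np.linalg.norm(tp-p0)/.025/vmax,np.degrees(np.linalg.norm(rv))/8/rmax,1)))
        for i in range(1,n+1):
            gp=p0+(tp-p0)*i/n; gR=R0*Ro.from_rotvec(rv*i/n)
            k=2 if i==n else dec
            d=np.clip((R.inv().apply(gp-p)/.025).round(k),-1,1); r=np.clip((np.degrees((R.inv()*gR).as_rotvec())/8).round(k),-1,1)
            p=p+R.apply(d*.025); R=R*Ro.from_rotvec(np.radians(r*8)); out.append(' '.join('%g'%(x+0) for x in np.r_[d,r]))
        out.append('|')
    txt='; '.join(out).replace('; |;','\n').replace('; |',''); print(len(out)-len(wps),'rows'); print(txt)
    print('end',p.round(4),np.round(R.as_matrix(),2).tolist())
    return p,R
E
python3 - <<'E'
from h import *
u=np.array([-0.083,.9966,0]); z=np.array([0,0,1.])
t=np.radians(30)
Rd=Rzx(-z,u); Rp=Rzx(-np.cos(t)*z-np.sin(t)*u,u)
g=np.array([.531,-.347,.051])+.005*u; zt=Rp.as_matrix()[:,2]
print('grip tcp',g-.003*zt)
plan([([.50,.22,.30],None),([.52,-.20,.30],Rd),(g-.003*zt-.15*zt,Rp)])
E
```

```text
grip tcp [ 0.5304605  -0.34052212  0.05359804]
47 rows
-0.7 -0.5 -0.1 0 0 0; -0.8 -0.6 -0.1 0 0 0; -0.7 -0.5 0 0 0 0; -0.8 -0.5 -0.1 0 0 0; -0.7 -0.6 -0.1 0 0 0; -0.7 -0.5 -0.1 0 0 0; -0.8 -0.6 -0.1 0 0 0; -0.7 -0.5 0 0 0 0; -0.8 -0.5 -0.1 0 0 0; -0.7 -0.6 -0.1 0 0 0; -0.8 -0.5 -0.1 0 0 0; -0.7 -0.5 -0.1 0 0 0; -0.7 -0.6 -0.1 0 0 0; -0.8 -0.5 0 0 0 0; -0.7 -0.5 -0.1 0 0 0; -0.8 -0.6 -0.1 0 0 0; -0.7 -0.5 -0.1 0 0 0; -0.7 -0.6 -0.1 0 0 0; -0.8 -0.5 0 0 0 0; -0.7 -0.5 -0.1 0 0 0; -0.8 -0.6 -0.1 0 0 0; -0.7 -0.5 -0.1 0 0 0; -0.75 -0.54 -0.07 0 0 0
 -0.3 -0.9 0 0 0 0.5; -0.3 -0.9 0 0 0 0.5; -0.4 -0.8 0 0 0 0.5; -0.5 -0.8 0 0 0 0.5; -0.5 -0.8 0 0 0 0.4; -0.6 -0.7 0 0 0 0.5; -0.6 -0.7 0 0 0 0.5; -0.6 -0.7 0 0 0 0.5; -0.8 -0.6 0 0 0 0.5; -0.7 -0.6 0 0 0 0.5; -0.8 -0.5 0 0 0 0.5; -0.8 -0.5 0 0 0 0.5; -0.8 -0.3 0 0 0 0.4; -0.9 -0.4 0 0 0 0.5; -0.9 -0.3 0 0 0 0.5; -0.9 -0.2 0 0 0 0.5; -0.9 -0.2 0 0 0 0.5; -0.95 -0.06 0 0 0 0.49
 -0.4 0 0.8 0 -0.6 0; -0.4 0 0.8 0 -0.7 0; -0.3 0 0.8 0 -0.6 0; -0.2 0 0.9 0 -0.6 0; -0.2 0 0.9 0 -0.6 0; -0.05 -0.05 0.87 0 -0.65 0
end [ 0.5242 -0.2658  0.1836] [[-0.07, 1.0, 0.04], [0.86, 0.08, -0.5], [-0.5, -0.0, -0.87]]
```

>>> drive_tool:
  increments: "-1 -0.75 -0.1 0 0 0; -1 -0.75 -0.1 0 0 0; -1 -0.75 -0.1 0 0 0; -1 -0.75 -0.1 0 0 0; -1 -0.75 -0.1 0 0 0; -1 -0.75 -0.1 0 0 0; -1 -0.75 -0.1 0 0 0; -1 -0.75 -0.1 0 0 0; -1 -0.75 -0.1 0 0 0; -1 -0.75 -0.1 0 0 0; -1 -0.75 -0.1 0 0 0; -1 -0.75 -0.1 0 0 0; -1 -0.75 -0.1 0 0 0; -1 -0.75 -0.1 0 0 0; -1 -0.75 -0.1 0 0 0; -1 -0.75 -0.1 0 0 0; -1 -0.7 -0.1 0 0 0"
  grip: 1
  force: 90

```text
time: 2.72
tcp_pos: [0.497, 0.2108, 0.2961]
orientation: [0.409, 3.114, 0.0]
force: [-0.3, -0.1, -0.3]
gripper_width: 1.0
```

>>> drive_tool:
  increments: "-0.3 -0.9 0 0 0 0.5; -0.3 -0.9 0 0 0 0.5; -0.4 -0.8 0 0 0 0.5; -0.5 -0.8 0 0 0 0.5; -0.5 -0.8 0 0 0 0.4; -0.6 -0.7 0 0 0 0.5; -0.6 -0.7 0 0 0 0.5; -0.6 -0.7 0 0 0 0.5; -0.8 -0.6 0 0 0 0.5; -0.7 -0.6 0 0 0 0.5; -0.8 -0.5 0 0 0 0.5; -0.8 -0.5 0 0 0 0.5; -0.8 -0.3 0 0 0 0.4; -0.9 -0.4 0 0 0 0.5; -0.9 -0.3 0 0 0 0.5; -0.9 -0.2 0 0 0 0.5; -0.9 -0.2 0 0 0 0.5; -0.95 -0.06 0 0 0 0.49"

```text
time: 4.97
tcp_pos: [0.5165, -0.2098, 0.2958]
orientation: [-2.133, -2.307, 0.0]
force: [0.7, 0.2, -0.1]
gripper_width: 0.999
```

```bash
cat >> h.py <<'E'
def cloudw(p):
    f=foc(p); z=p['z_map']; v,u=np.mgrid[0:384,0:512]
    dx=(u-p['cx']);dy=(v-p['cy']); r=np.hypot(dx,dy)+1e-9; th=r/f
    k=np.tan(th)/r
    c=np.stack([dx*k*z,dy*k*z,z],-1); w=(c-p['t'])@p['R']; w[z==0]=np.nan
    return w
E
python3 - <<'E'
from h import *
s=bot.read_state(); print(s['qpos'].round(3))
p=read_camera('wrist'); save(p,'w1'); w=cloudw(p)
for b in [(0.485,0.58,-0.46,-0.22),(0.38,0.47,-0.36,-0.12)]:
  for yy in np.arange(b[2],b[3],0.012):
    m=(w[...,2]>0.042)&(w[...,2]<0.08)&(w[...,0]>b[0])&(w[...,0]<b[1])&(w[...,1]>=yy)&(w[...,1]<yy+.012)
    s=w[m]
    if len(s): print(round(yy+.006,3),len(s),'y',s[:,1].min().round(3),s[:,1].max().round(3),'x',s[:,0].min().round(4),s[:,0].max().round(4),'top x',s[s[:,2]>s[:,2].max()-.004,0].mean().round(4),'z',s[:,2].max().round(4))
E
```

```text
[ 0.047  0.457  0.458  1.644 -0.222  1.093  0.646]
-0.43 20 y -0.433 -0.424 x 0.5302 0.5413 top x 0.5357 z 0.0587
-0.418 69 y -0.424 -0.412 x 0.5263 0.5437 top x 0.535 z 0.06
-0.406 121 y -0.412 -0.4 x 0.515 0.5526 top x 0.534 z 0.0599
-0.394 148 y -0.4 -0.388 x 0.5143 0.552 top x 0.5325 z 0.0604
-0.382 164 y -0.388 -0.376 x 0.5152 0.548 top x 0.5323 z 0.0608
-0.37 87 y -0.376 -0.364 x 0.5228 0.5395 top x 0.5313 z 0.0603
-0.358 85 y -0.364 -0.352 x 0.522 0.5385 top x 0.53 z 0.0602
-0.346 87 y -0.352 -0.34 x 0.5211 0.5374 top x 0.5294 z 0.0605
-0.334 89 y -0.34 -0.328 x 0.5204 0.5364 top x 0.5282 z 0.0604
-0.322 91 y -0.328 -0.316 x 0.5195 0.5353 top x 0.5274 z 0.0605
-0.31 101 y -0.316 -0.304 x 0.5105 0.5344 top x 0.5264 z 0.0601
-0.298 181 y -0.304 -0.292 x 0.5095 0.5411 top x 0.5267 z 0.0598
-0.286 113 y -0.292 -0.28 x 0.5169 0.5407 top x 0.5253 z 0.0607
-0.274 226 y -0.28 -0.268 x 0.4927 0.5536 top x 0.5187 z 0.0611
-0.262 451 y -0.268 -0.256 x 0.4917 0.5537 top x 0.5222 z 0.0612
-0.25 175 y -0.256 -0.252 x 0.501 0.5525 top x 0.5361 z 0.0605
-0.33 26 y -0.331 -0.324 x 0.4133 0.424
[... 284 characters left out ...]
 124 y -0.276 -0.264 x 0.4045 0.4297 top x 0.4205 z 0.0614
-0.258 109 y -0.264 -0.252 x 0.4138 0.4296 top x 0.4212 z 0.0609
-0.246 119 y -0.252 -0.24 x 0.4138 0.4305 top x 0.4214 z 0.0602
-0.234 124 y -0.24 -0.228 x 0.4132 0.4307 top x 0.4221 z 0.0608
-0.222 119 y -0.228 -0.216 x 0.4151 0.4308 top x 0.4224 z 0.0605
-0.21 123 y -0.215 -0.204 x 0.4151 0.4314 top x 0.4226 z 0.0602
-0.198 227 y -0.204 -0.192 x 0.4056 0.4401 top x 0.4236 z 0.0599
-0.186 143 y -0.192 -0.18 x 0.4069 0.4381 top x 0.4235 z 0.0602
-0.174 228 y -0.18 -0.168 x 0.3941 0.456 top x 0.4258 z 0.0608
-0.162 505 y -0.168 -0.156 x 0.3918 0.4565 top x 0.4251 z 0.0611
-0.15 196 y -0.156 -0.151 x 0.3932 0.4555 top x 0.421 z 0.0612
```

View pics/w1.png

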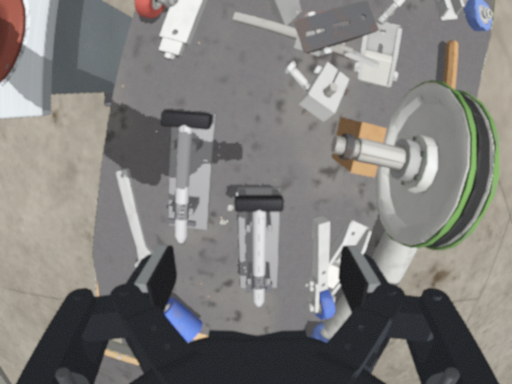

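Run:
```python
from h import *
u=np.array([-0.078,.997,0]); z=np.array([0,0,1.])
t=np.radians(30)
Rp=Rzx(-np.cos(t)*z-np.sin(t)*u,u)
g=np.array([.5293,-.346,.051])+.005*u; zt=Rp.as_matrix()[:,2]
plan([(g-.103*zt,Rp),(g-.003*zt,Rp)])
```

```text
13 rows
-0.4 0 0.8 0 -0.5 0; -0.3 0 0.8 0 -0.4 0; -0.3 0.1 0.8 0 -0.5 0; -0.2 0 0.8 0 -0.5 0; -0.1 0 0.9 0 -0.4 0; -0.2 0 0.9 0 -0.5 0; 0 0 0.8 0 -0.5 0; 0 0.04 0.89 -0.02 -0.42 -0.04
 0 0 0.8 0 0 0; 0 0 0.8 0 0 0; 0 0 0.8 0 0 0; 0 0 0.8 0 0 0; 0 0 0.8 0 0 0
end [ 0.5288 -0.3396  0.0535] [[-0.07, 1.0, 0.04], [0.86, 0.08, -0.5], [-0.5, -0.0, -0.87]]
```

>>> drive_tool:
  increments: "-0.4 0 0.8 0 -0.5 0; -0.3 0 0.8 0 -0.4 0; -0.3 0.1 0.8 0 -0.5 0; -0.2 0 0.8 0 -0.5 0; -0.1 0 0.9 0 -0.4 0; -0.2 0 0.9 0 -0.5 0; 0 0 0.8 0 -0.5 0; 0 0 0.9 0 -0.4 0; 0 0 0 0 0 0"

```text
time: 6.15
tcp_pos: [0.5247, -0.2819, 0.1372]
orientation: [1.842, 2.006, -0.491]
force: [0.5, 0.2, -0.2]
gripper_width: 1.001
```

Run:
```python
from h import *
u=np.array([-0.078,.997,0]); z=np.array([0,0,1.])
t=np.radians(30)
Rp=Rzx(-np.cos(t)*z-np.sin(t)*u,u)
g=np.array([.5293,-.346,.051])+.005*u; zt=Rp.as_matrix()[:,2]
s=bot.read_state(); print(s['qpos'].round(2))
plan([(g-.003*zt,Rp)])
```

```text
[-0.21  0.75  0.71  1.94  0.03  0.38  0.36]
5 rows
-0.1 0 0.8 0 0 0; 0 0 0.8 0 0 0; -0.1 0 0.8 0 0 0; -0.1 0 0.8 0 0 0; -0.07 -0.01 0.85 -0.01 -0.06 0.05
end [ 0.5288 -0.3397  0.0536] [[-0.07, 1.0, 0.04], [0.86, 0.08, -0.5], [-0.5, -0.0, -0.87]]
```

>>> drive_tool:
  increments: "-0.1 0 0.8 0 0 0; 0 0 0.8 0 0 0; -0.1 0 0.8 0 0 0; -0.1 0 0.8 0 0 0; -0.05 0 0.85 0 0 0; 0 0 0 0 0 0"

```text
time: 6.9
tcp_pos: [0.5286, -0.3417, 0.054]
orientation: [1.845, 2.002, -0.49]
force: [-0.5, 1.5, -0.4]
gripper_width: 0.996
```

>>> drive_tool:
  increments: "0 0 0 0 0 0; 0 0 0 0 0 0; 0 0 0 0 0 0; 0 0 0 0 0 0; 0 0 0 0 0 0; 0 0 0 0 0 0"
  grip: -1
  force: 90

```text
time: 7.65
tcp_pos: [0.5303, -0.3403, 0.0562]
orientation: [1.842, 2.001, -0.486]
force: [-1.6, 3.5, 5.1]
gripper_width: 0.188
```

Run:
```python
from h import *
s=bot.read_state(); print(s['qpos'].round(2),s['gripper_width'],s['force'],s['tcp_pos'])
p=read_camera('wrist'); save(p,'w2')
```

```text
[-0.04  0.9   0.62  1.91  0.01  0.22  0.4 ] 0.18757297784735275 [-1.57428444  3.45038903  5.10557428] [ 0.53027902 -0.34029377  0.05622971]
```

View pics/w2.png

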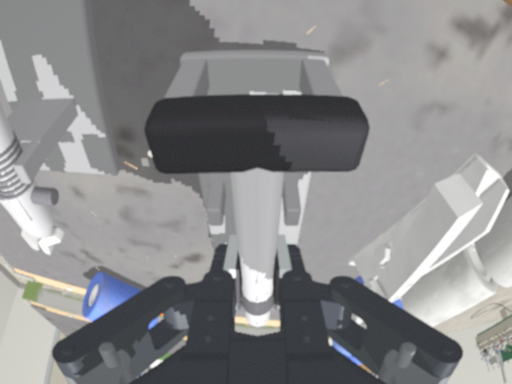

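Run:
```python
from h import *
z=np.array([0,0,1.]); u=np.array([-0.078,.997,0]);v=np.array([.121,.993,0])
t=np.radians(30)
R0=Rzx(-np.cos(t)*z-np.sin(t)*u,u)
Rm=Ro.from_rotvec(np.radians(90)*np.array([.997,.078,0]))*R0
plan([([.528,-.34,.24],None),([.50,-.15,.30],Rm)],vmax=1.2)
```

```text
19 rows
-0.5 0 -0.9 0 0 0; -0.5 0 -0.9 0 0 0; -0.5 0 -0.9 0 0 0; -0.6 0 -1 0 0 0; -0.5 -0.1 -0.9 0 0 0; -0.5 0 -0.9 0 0 0; -0.51 0.01 -0.9 0 0 0
 0.5 0 -0.5 0 0.9 0; 0.5 -0.1 -0.4 0 1 0; 0.5 0 -0.4 0 0.9 0; 0.6 -0.1 -0.3 0 0.9 0; 0.7 0 -0.1 0 1 0; 0.6 0 -0.2 0 0.9 0; 0.7 -0.1 0 0 0.9 0; 0.7 0 0.1 0 1 0; 0.6 -0.1 0.1 0 0.9 0; 0.7 0 0.3 0 0.9 0; 0.6 0 0.3 0 1 0; 0.51 -0.08 0.35 -0.03 0.9 0.02
end [ 0.4999 -0.1499  0.3   ] [[-0.04, 1.0, -0.07], [0.5, 0.08, 0.86], [0.87, 0.0, -0.5]]
```

>>> drive_tool:
  increments: "-0.5 0 -0.9 0 0 0; -0.5 0 -0.9 0 0 0; -0.5 0 -0.9 0 0 0; -0.6 0 -1 0 0 0; -0.5 -0.1 -0.9 0 0 0; -0.5 0 -0.9 0 0 0; -0.5 0 -0.9 0 0 0; 0.5 0 -0.5 0 0.9 0; 0.5 -0.1 -0.4 0 1 0; 0.5 0 -0.4 0 0.9 0; 0.6 -0.1 -0.3 0 0.9 0; 0.7 0 -0.1 0 1 0"

```text
time: 9.2
tcp_pos: [0.5151, -0.2601, 0.2631]
orientation: [-2.054, -2.23, -0.148]
force: [-0.7, -0.4, -4.0]
gripper_width: 0.182
```

Run:
```python
from h import *
s=bot.read_state(); print(s['qpos'].round(2),s['gripper_width'],s['tcp_pos'],Ro.from_rotvec(s['orientation']).as_matrix().round(2))
p=read_camera('wrist'); save(p,'w3')
```

```text
[ 0.28  0.55  0.34  1.58 -0.32  1.16  0.81] 0.1815362165594068 [ 0.51512387 -0.26012433  0.2630798 ] [[-0.08  1.   -0.01]
 [ 0.99  0.08  0.14]
 [ 0.14 -0.   -0.99]]
```

View pics/w3.png

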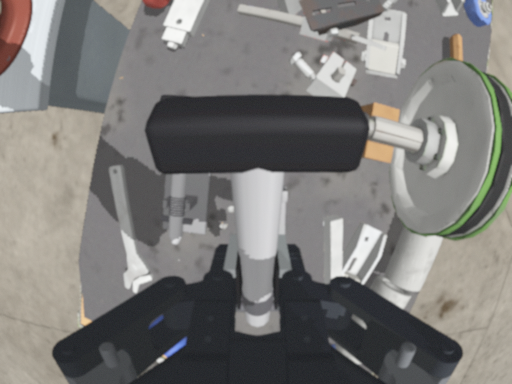

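>>> drive_tool:
  increments: "0.6 0 -0.2 0 0.9 0; 0.7 -0.1 0 0 0.9 0; 0.7 0 0.1 0 1 0; 0.6 -0.1 0.1 0 0.9 0; 0.7 0 0.3 0 0.9 0; 0.6 0 0.3 0 1 0; 0.5 -0.1 0.35 0 0.9 0; 0 0 0 0 0 0"

```text
time: 10.25
tcp_pos: [0.4984, -0.1508, 0.2963]
orientation: [-1.51, -1.633, -0.864]
force: [0.5, -0.4, -1.9]
gripper_width: 0.184
```

Run:
```python
from h import *
s=bot.read_state(); print(s['qpos'].round(2),s['gripper_width'],s['tcp_pos'],Ro.from_rotvec(s['orientation']).as_matrix().round(2))
p=read_camera('wrist'); save(p,'w4')
p=read_camera('side'); save(p,'s4')
```

```text
[ 0.56  0.72  0.1   1.53 -0.76  1.73  0.96] 0.18384508639909738 [ 0.49838487 -0.15082362  0.29626862] [[-0.04  1.   -0.07]
 [ 0.5   0.08  0.86]
 [ 0.87 -0.01 -0.5 ]]
```

View pics/s4.png

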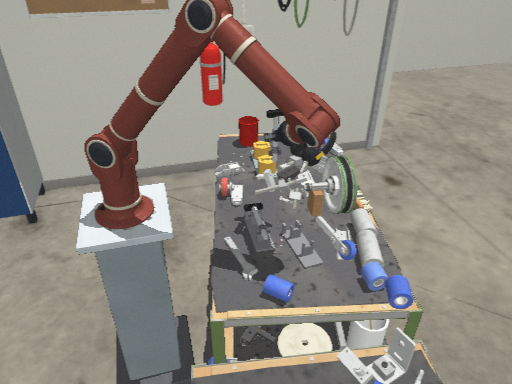

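```bash
cat > held.py <<'E'
from h import *
def held(v,pr=True):
    s=bot.read_state(); R=Ro.from_rotvec(s['orientation']); p=read_camera('wrist'); w=cloudw(p)
    zh=np.array([0,0,1.]); v=np.array(v,float); side=np.cross(v,zh)
    d=w-s['tcp_pos']; a=d@v; b=d@side; c=d[...,2]   # ahead, side, up rel to TCP
    m=(abs(a)<.04)&(abs(b)<.045)&(c>-.12)&(c<.12)
    for h in np.arange(-.1,.11,.01):
        q=m&(abs(c-h)<.005)
        if q.sum()>3: print('up %.3f n %d  a %.4f..%.4f  b %.4f..%.4f amin-b %.4f'%(h,q.sum(),np.percentile(a[q],2),np.percentile(a[q],98),np.percentile(b[q],2),np.percentile(b[q],98),b[q].mean()))
    return p
E
python3 - <<'E'
from held import *
p=held([-.078,.997,0]); save(p,'w5')
E
```

```text
up -0.080 n 79  a -0.0049..0.0017  b -0.0078..0.0084 amin-b 0.0005
up -0.070 n 103  a -0.0047..0.0008  b -0.0078..0.0084 amin-b 0.0003
up -0.060 n 157  a -0.0054..0.0062  b -0.0126..0.0128 amin-b 0.0003
up -0.050 n 152  a -0.0055..0.0015  b -0.0088..0.0093 amin-b 0.0003
up -0.040 n 169  a -0.0054..0.0025  b -0.0086..0.0096 amin-b 0.0004
up -0.030 n 252  a -0.0051..0.0026  b -0.0082..0.0091 amin-b 0.0006
up -0.020 n 210  a -0.0044..0.0012  b -0.0071..0.0080 amin-b 0.0004
up -0.010 n 264  a -0.0087..0.0004  b -0.0072..0.0082 amin-b 0.0004
up -0.000 n 958  a -0.0191..0.0189  b -0.0201..0.0210 amin-b 0.0007
up 0.010 n 3284  a -0.0395..0.0088  b -0.0411..0.0423 amin-b 0.0009
up 0.020 n 3726  a -0.0310..0.0001  b -0.0356..0.0370 amin-b 0.0006
up 0.030 n 4410  a -0.0392..0.0002  b -0.0435..0.0437 amin-b -0.0002
up 0.040 n 2821  a -0.0398..0.0013  b -0.0409..0.0414 amin-b 0.0005
up 0.050 n 855  a -0.0036..0.0044  b -0.0078..0.0087 amin-b 0.0005
up 0.060 n 1039  a -0.0035..0.0035  b -0.0073..0.0084 amin-b 0.0006
up 0.070 n 3929  a -0.0042..-0.0016  b -0.0281..0.0296 amin-b 0.0007
up 0.080 n 8194  a -0.0041..0.0104  b -0.0289..0.0301 amin-b 0.0008
up 0.090 n 4461  a -0.0017..0.0112  b -0.0270..0.0281 amin-b -0.0000
```

View pics/w5.png

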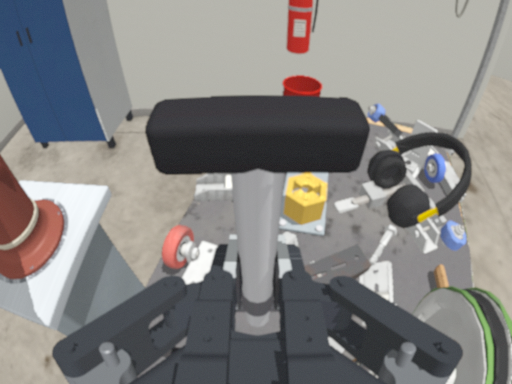

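Run:
```python
from h import *
z=np.array([0,0,1.]); v=np.array([.121,.9927,0])
t=np.radians(30)
Rn=Rzx(np.cos(t)*v-np.sin(t)*z, z)
n=np.array([.5766,.255,0])-.004*v
plan([(n+[0,0,.28],Rn),(n+[0,0,.19],Rn)],vmax=1.2)
```

```text
18 rows
0.5 0.3 1 -0.1 0 0.1; 0.5 0.3 1 -0.1 0 0; 0.6 0.3 1 -0.1 0 0.1; 0.5 0.2 1 -0.1 0 0; 0.5 0.3 1 -0.1 0 0.1; 0.6 0.2 1 0 0 0; 0.5 0.2 1 -0.1 0 0.1; 0.5 0.2 1 -0.1 0 0; 0.6 0.2 1 -0.1 0 0.1; 0.5 0.2 1 -0.1 0 0; 0.5 0.1 1 -0.1 0 0.1; 0.6 0.1 1 -0.1 0 0; 0.5 0.1 1 -0.1 0 0.1; 0.54 0.13 1 -0.06 0.03 0.04
 -0.8 0 0.5 0 0 0; -0.8 0 0.5 0 0 0; -0.7 0 0.6 0 0 0; -0.82 0 0.47 0 0 0
end [0.5761 0.251  0.1899] [[0.06, 0.99, 0.1], [0.5, -0.12, 0.86], [0.87, -0.0, -0.5]]
```

>>> drive_tool:
  increments: "0.5 0.3 1 -0.1 0 0.1; 0.5 0.3 1 -0.1 0 0; 0.6 0.3 1 -0.1 0 0.1; 0.5 0.2 1 -0.1 0 0; 0.5 0.3 1 -0.1 0 0.1; 0.6 0.2 1 0 0 0; 0.5 0.2 1 -0.1 0 0.1; 0.5 0.2 1 -0.1 0 0; 0.6 0.2 1 -0.1 0 0.1; 0.5 0.2 1 -0.1 0 0; 0.5 0.1 1 -0.1 0 0.1; 0.6 0.1 1 -0.1 0 0; 0.5 0.1 1 -0.1 0 0.1; 0.55 0.15 1 -0.05 0.05 0.05; -0.8 0 0.5 0 0 0; -0.8 0 0.5 0 0 0; -0.7 0 0.6 0 0 0; -0.8 0 0.45 0 0 0; 0 0 0 0 0 0"

```text
time: 12.78
tcp_pos: [0.5762, 0.2508, 0.1912]
orientation: [-1.693, -1.493, -0.977]
force: [0.8, -0.5, -1.7]
gripper_width: 0.178
```

Run:
```python
from held import *
s=bot.read_state(); print(s['qpos'].round(2),s['tcp_pos'],Ro.from_rotvec(s['orientation']).as_matrix().round(3))
p=held([.121,.9927,0]); save(p,'w6')
p=read_camera('side'); save(p,'s6')
p=read_camera('top'); save(p,'t6')
```

```text
[ 0.14  0.76 -0.3   1.9  -1.35  0.85  0.95] [0.57616688 0.25080572 0.19119695] [[ 0.065  0.993  0.103]
 [ 0.492 -0.122  0.862]
 [ 0.868 -0.005 -0.496]]
up -0.080 n 85  a -0.0042..0.0027  b -0.0084..0.0082 amin-b 0.0001
up -0.070 n 101  a -0.0043..0.0013  b -0.0078..0.0083 amin-b 0.0002
up -0.060 n 154  a -0.0048..0.0073  b -0.0128..0.0127 amin-b 0.0003
up -0.050 n 157  a -0.0049..0.0022  b -0.0089..0.0095 amin-b 0.0001
up -0.040 n 169  a -0.0051..0.0028  b -0.0089..0.0093 amin-b 0.0002
up -0.030 n 257  a -0.0046..0.0028  b -0.0081..0.0091 amin-b 0.0004
up -0.020 n 204  a -0.0042..0.0018  b -0.0072..0.0081 amin-b 0.0006
up -0.010 n 265  a -0.0087..0.0005  b -0.0072..0.0083 amin-b 0.0005
up -0.000 n 967  a -0.0192..0.0192  b -0.0198..0.0212 amin-b 0.0009
up 0.010 n 3284  a -0.0395..0.0088  b -0.0409..0.0421 amin-b 0.0007
up 0.020 n 3788  a -0.0310..-0.0001  b -0.0357..0.0371 amin-b 0.0009
up 0.030 n 4363  a -0.0392..0.0002  b -0.0435..0.0440 amin-b -0.0002
up 0.040 n 2686  a -0.0398..0.0010  b -0.0415..0.0209 amin-b -0.0003
up 0.050 n 868  a -0.0039..0.0041  b -0.0074..0.0091 amin-b 0.0008
up 0.060 n 1032  a -0.0040..0.0029  b -0.0071..0.0087 amin-b 0.0009
up 0.070 n 3974  a -0.0046..-0.0021  b -0.0278..0.0300 amin-b 0.0012
up 0.080 n 8214  a -0.0046..0.0098  b -0.0284..0.0307 amin-b 0.0017
up 0.090 n 4381  a -0.0023..0.0106  b -0.0267..0.0282 amin-b -0.0005
```

View pics/w6.png

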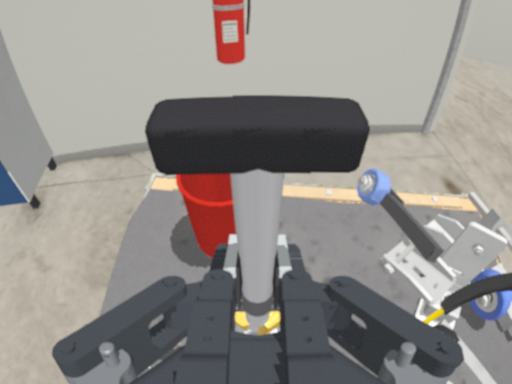

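View pics/s6.png

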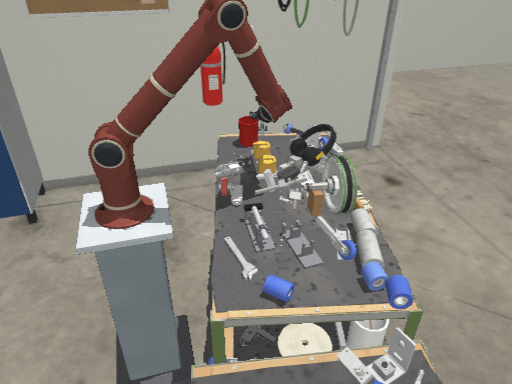

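>>> drive_tool:
  increments: "-0.6 0 0.34 0 0 0; -0.6 0 0.34 0 0 0; 0 0 0 0 0 0"

```text
time: 13.3
tcp_pos: [0.5762, 0.2514, 0.158]
orientation: [-1.691, -1.494, -0.979]
force: [0.4, 0.0, -1.8]
gripper_width: 0.179
```

Run:
```python
from held import *
s=bot.read_state(); print(s['qpos'].round(3),s['tcp_pos'],Ro.from_rotvec(s['orientation']).as_matrix().round(3))
p=read_camera('wrist'); save(p,'w7')
c=p['pixels'][240:384,160:350]; cv2.imwrite('pics/w7c.png',cv2.cvtColor(cv2.resize(c,None,fx=4,fy=4,interpolation=cv2.INTER_CUBIC),cv2.COLOR_RGB2BGR))
```

```text
[ 0.199  0.835 -0.396  1.912 -1.352  0.764  1.015] [0.57623213 0.25138441 0.15797164] [[ 0.063  0.993  0.104]
 [ 0.491 -0.121  0.863]
 [ 0.869 -0.004 -0.495]]
```

View pics/w7c.png

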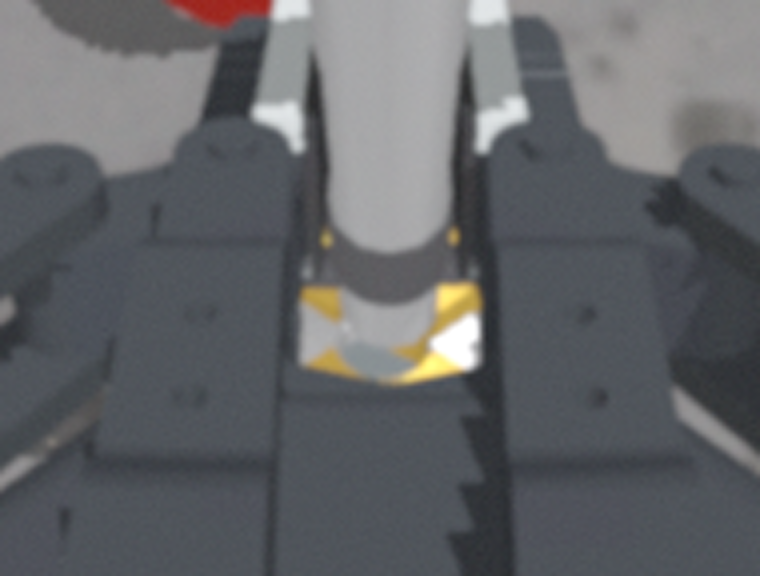

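>>> drive_tool:
  increments: "-0.35 0 0.2 0 0 0; -0.35 0 0.2 0 0 0; -0.35 0 0.2 0 0 0; 0 0 0 0 0 0"

```text
time: 13.85
tcp_pos: [0.5757, 0.2514, 0.1265]
orientation: [-1.691, -1.492, -0.978]
force: [-0.3, 1.1, -1.8]
gripper_width: 0.182
```

>>> drive_tool:
  increments: "-0.35 0 0.2 0 0 0; -0.27 0 0.16 0 0 0; 0 0 0 0 0 0"

```text
time: 14.22
tcp_pos: [0.5761, 0.2511, 0.1085]
orientation: [-1.693, -1.494, -0.978]
force: [-0.7, -2.1, -4.0]
gripper_width: 0.181
```

>>> drive_tool:
  increments: "-0.12 0 0.07 0 0 0; 0 0 0 0 0 0"

```text
time: 14.48
tcp_pos: [0.5762, 0.2522, 0.1078]
orientation: [-1.688, -1.493, -0.983]
force: [-1.3, -5.7, 4.3]
gripper_width: 0.181
```

Run:
```python
from held import *
s=bot.read_state(); print(s['qpos'].round(3),s['tcp_pos'],s['force'])
p=held([.121,.9927,0]);save(p,'w8')
```

```text
[ 0.272  0.957 -0.518  1.915 -1.354  0.643  1.113] [0.57621585 0.25220412 0.10780806] [-1.30626356 -5.65807377  4.28168098]
up -0.060 n 22  a -0.0005..0.0081  b -0.0104..0.0130 amin-b -0.0001
up -0.050 n 1085  a -0.0186..-0.0002  b -0.0127..0.0132 amin-b 0.0001
up -0.040 n 173  a -0.0057..0.0013  b -0.0085..0.0096 amin-b 0.0006
up -0.030 n 273  a -0.0055..0.0028  b -0.0082..0.0091 amin-b 0.0006
up -0.020 n 222  a -0.0045..0.0012  b -0.0073..0.0081 amin-b 0.0003
up -0.010 n 275  a -0.0084..0.0005  b -0.0072..0.0083 amin-b 0.0006
up -0.000 n 991  a -0.0194..0.0190  b -0.0198..0.0213 amin-b 0.0010
up 0.010 n 3331  a -0.0394..0.0087  b -0.0410..0.0422 amin-b 0.0006
up 0.020 n 3858  a -0.0310..0.0003  b -0.0359..0.0373 amin-b 0.0008
up 0.030 n 4287  a -0.0392..0.0008  b -0.0437..0.0439 amin-b -0.0003
up 0.040 n 2631  a -0.0398..0.0025  b -0.0394..0.0209 amin-b 0.0002
up 0.050 n 892  a -0.0030..0.0050  b -0.0075..0.0089 amin-b 0.0007
up 0.060 n 1057  a -0.0028..0.0045  b -0.0072..0.0087 amin-b 0.0007
up 0.070 n 3910  a -0.0032..-0.0008  b -0.0281..0.0298 amin-b 0.0009
up 0.080 n 7885  a -0.0031..0.0104  b -0.0286..0.0305 amin-b 0.0012
up 0.090 n 4220  a -0.0008..0.0119  b -0.0269..0.0282 amin-b -0.0001
```

View pics/w8.png

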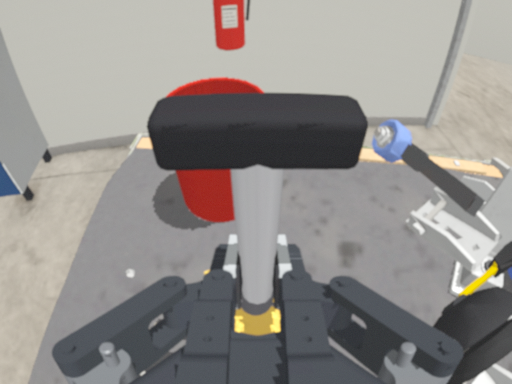

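>>> drive_tool:
  increments: "0 0 0 0 0 0; 0 0 0 0 0 0; 0 0 0 0 0 0; 0 0 -0.6 0 0 0; 0 0 -1 0 0 0; 0 0 -1 0 0 0; 0 0 -1 0 0 0; 0 0 -1 0 0 0; 0 0 0 0 0 0"
  grip: 1

```text
time: 15.65
tcp_pos: [0.565, 0.1502, 0.1637]
orientation: [-1.695, -1.494, -0.982]
force: [0.0, 0.6, 0.1]
gripper_width: 1.001
```

Run:
```python
from h import *
s=bot.read_state(); print(s['qpos'].round(3),s['tcp_pos'],s['force'])
p=read_camera('wrist');save(p,'w9')
w=cloudw(p); m=(w[...,2]>.165)&(w[...,2]<.22)&(abs(w[...,0]-.577)<.06)&(abs(w[...,1]-.255)<.05)
P=w[m]; print(len(P),P.min(0),P.max(0))
for z in np.arange(.11,.20,.01):
    m=(abs(w[...,2]-z)<.005)&(abs(w[...,0]-.577)<.05)&(abs(w[...,1]-.255)<.05); P=w[m]
    if len(P)>3: print(round(z,3),len(P),np.percentile(P,[3,97],axis=0).round(4).tolist())
```

```text
[ 0.407  0.827 -0.43   1.922 -1.151  0.83   0.962] [0.56501496 0.15015008 0.16371967] [0.03671064 0.56328147 0.10093412]
3552 [0.54407664 0.23763317 0.16509114] [0.60876353 0.26060972 0.19444339]
0.11 163 [[0.5685, 0.2445, 0.1057], [0.5852, 0.2527, 0.1148]]
0.12 176 [[0.5687, 0.2443, 0.1154], [0.5852, 0.2517, 0.1246]]
0.13 190 [[0.5683, 0.2436, 0.1253], [0.5853, 0.2518, 0.1348]]
0.14 216 [[0.5684, 0.2429, 0.1354], [0.5848, 0.2503, 0.1447]]
0.15 248 [[0.5682, 0.2427, 0.1452], [0.585, 0.2515, 0.1548]]
0.16 254 [[0.5683, 0.2424, 0.1554], [0.5846, 0.2504, 0.1645]]
0.17 302 [[0.5565, 0.2414, 0.1653], [0.5954, 0.2487, 0.1749]]
0.18 1080 [[0.5466, 0.239, 0.1755], [0.6046, 0.2465, 0.1848]]
0.19 2170 [[0.5474, 0.2392, 0.1856], [0.605, 0.2569, 0.1938]]
```

View pics/w9.png

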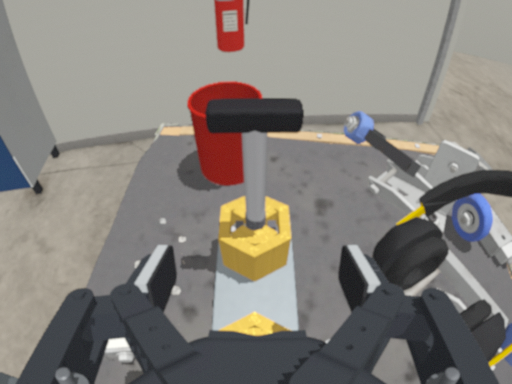

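Run:
```python
from h import *
v=np.array([.121,.9927,0]); Rt=Rzx([0,0,-1],[-.9927,.121,0])
plan([([.562,.16,.27],None),([.5763,.2495,.27],Rt),([.5763,.2495,.187],Rt)],vmax=1.2,rmax=1.1)
```

```text
19 rows
1 0 -0.5 0 0 0; 0.9 -0.1 -0.4 0 0 0; 1 0 -0.5 0 0 0; 0.95 -0.04 -0.44 0 0 0
 0.1 0 0.3 0.5 -0.5 -0.8; 0.2 0.1 0.2 0.5 -0.5 -0.9; 0.2 0 0.2 0.5 -0.5 -0.8; 0.2 0.2 0.3 0.4 -0.5 -0.9; 0.1 0.1 0.2 0.5 -0.5 -0.8; 0.2 0.2 0.1 0.5 -0.4 -0.9; 0.2 0.2 0.2 0.5 -0.5 -0.8; 0.1 0.3 0.1 0.5 -0.5 -0.9; 0.1 0.2 0.1 0.5 -0.5 -0.8; 0.1 0.3 0.1 0.5 -0.5 -0.8; 0 0.3 0 0.5 -0.5 -0.9; 0.07 0.29 0.02 0.46 -0.48 -0.82
 0 0 1 0 0 0; 0 0 1 0 0 0; 0 0 1 0 0 0
end [0.5762 0.2495 0.195 ] [[-0.99, 0.12, -0.0], [0.12, 0.99, 0.0], [0.0, 0.0, -1.0]]
```

>>> drive_tool:
  increments: "1 0 -0.5 0 0 0; 0.9 -0.1 -0.4 0 0 0; 1 0 -0.5 0 0 0; 0.95 -0.05 -0.45 0 0 0; 0.1 0 0.3 0.5 -0.5 -0.8; 0.2 0.1 0.2 0.5 -0.5 -0.9; 0.2 0 0.2 0.5 -0.5 -0.8; 0.2 0.2 0.3 0.4 -0.5 -0.9; 0.1 0.1 0.2 0.5 -0.5 -0.8; 0.2 0.2 0.1 0.5 -0.4 -0.9; 0.2 0.2 0.2 0.5 -0.5 -0.8; 0.1 0.3 0.1 0.5 -0.5 -0.9; 0.1 0.2 0.1 0.5 -0.5 -0.8; 0.1 0.3 0.1 0.5 -0.5 -0.8; 0 0.3 0 0.5 -0.5 -0.9; 0.05 0.3 0 0.45 -0.5 -0.8; 0 0 0 0 0 0"

```text
time: 17.82
tcp_pos: [0.5732, 0.255, 0.2698]
orientation: [-0.181, -3.134, -0.008]
force: [0.4, -0.3, -0.4]
gripper_width: 1.001
```

Run:
```python
from h import *
s=bot.read_state(); print(s['qpos'].round(3),s['tcp_pos'],s['force'])
Rt=Rzx([0,0,-1],[-.9927,.121,0])
p=read_camera('wrist');save(p,'w10')
w=cloudw(p); m=(w[...,2]>.185)&(w[...,2]<.205)&(abs(w[...,0]-.577)<.06)&(abs(w[...,1]-.255)<.05)
P=w[m]; print(len(P),P.min(0),P.max(0)); c=cv2.minAreaRect(P[:,:2].astype(np.float32)*1000); print(c)
b=np.array([c[0][0]/1000,c[0][1]/1000,.187])
plan([(b,Rt)])
```

```text
[-0.297  0.576 -0.263  1.466  0.152  1.119  0.87 ] [0.57317793 0.25500884 0.26984258] [ 0.40870003 -0.25420796 -0.44351484]
1989 [0.54413653 0.23892053 0.18501336] [0.60719416 0.26330785 0.19533243]
((575.8081665039062, 251.3023223876953), (18.075817108154297, 63.044681549072266), 83.03174591064453)
4 rows
0 0 0.8 0 0 0; 0 0 0.9 0 0 0; 0 0 0.8 0 0 0; -0.06 -0.04 0.81 0.02 -0.01 0.01
end [0.5758 0.2514 0.187 ] [[-0.99, 0.12, -0.0], [0.12, 0.99, 0.0], [0.0, 0.0, -1.0]]
```

View pics/w10.png

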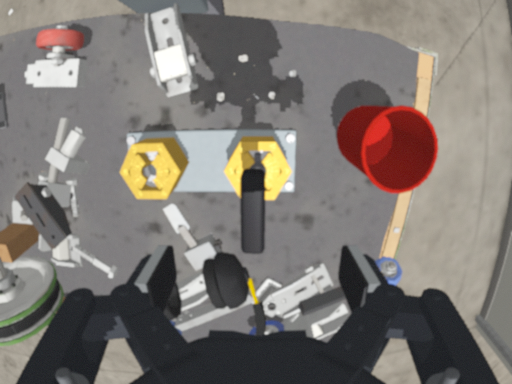

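>>> drive_tool:
  increments: "0 0 0.8 0 0 0; 0 0 0.9 0 0 0; 0 0 0.8 0 0 0; -0.1 -0.05 0.8 0 0 0; 0 0 0 0 0 0"

```text
time: 18.5
tcp_pos: [0.5782, 0.2463, 0.1856]
orientation: [-0.199, -3.132, 0.001]
force: [-0.2, -0.5, 0.2]
gripper_width: 0.999
```

>>> drive_tool:
  increments: "0 0 0 0 0 0; 0 0 0 0 0 0; 0 0 0 0 0 0; 0 0 0 0 0 0; 0 0 0 0 0 0; 0 0 0 0 0 0"
  grip: -1
  force: 70

```text
time: 19.25
tcp_pos: [0.5789, 0.2505, 0.1887]
orientation: [0.191, 3.133, 0.008]
force: [-0.2, 2.3, 3.3]
gripper_width: 0.196
```

Run:
```python
from h import *
s=bot.read_state(); print(s['qpos'].round(3),s['tcp_pos'],s['force'],s['moment'],Ro.from_rotvec(s['orientation']).as_matrix().round(3))
```

```text
[-0.297  0.656 -0.245  1.562  0.181  0.941  0.849] [0.57888477 0.25045727 0.18865552] [-0.17080459  2.2679865   3.28583691] [ 0.82950005 -0.01625174 -0.06660476] [[-0.993  0.122  0.003]
 [ 0.122  0.993  0.005]
 [-0.003  0.005 -1.   ]]
```

>>> drive_tool:
  increments: "0 0.05 0.01 0 0 0.5; 0 0.05 0.01 0 0 0.5; 0 0.05 0.01 0 0 0.5; 0 0.03 0.01 0 0 0.5; 0 0 0 0 0 0"

```text
time: 19.88
tcp_pos: [0.5789, 0.2527, 0.1885]
orientation: [0.617, 3.079, -0.001]
force: [-2.0, -1.1, 9.6]
gripper_width: 0.198
```

```bash
cat > tq.py <<'E'
from h import *
s=bot.read_state(); M=Ro.from_rotvec(s['orientation']).as_matrix(); print(s['qpos'].round(2),s['tcp_pos'].round(4),s['force'].round(1),'mom',s['moment'].round(2),'xaz',np.degrees(np.arctan2(M[1,0],M[0,0])).round(2),'tilt',M[2].round(3),s['gripper_width'])
E
python3 tq.py
```

```text
[-0.35  0.65 -0.17  1.56  0.13  0.94  0.62] [0.5789 0.2527 0.1885] [-2.  -1.1  9.6] mom [-0.28  0.74  1.18] xaz 157.34 tilt [-0.002 -0.001 -1.   ] 0.19786545494870908
```

>>> drive_tool:
  increments: "0 0 0.02 0 0 0.5; 0 0 0.02 0 0 0.5; 0 0 0 0 0 0"

```text
time: 20.25
tcp_pos: [0.5788, 0.2531, 0.1886]
orientation: [0.811, 3.031, -0.004]
force: [-3.4, -2.4, 13.0]
gripper_width: 0.196
```

```bash
python3 tq.py
python3 - <<'E'
from h import *
p=read_camera('wrist');save(p,'w11')
E
```

```text
[-0.37  0.65 -0.13  1.56  0.1   0.94  0.51] [0.5788 0.2531 0.1886] [-3.4 -2.4 13. ] mom [-0.66  1.12  3.26] xaz 150.04 tilt [-0.005 -0.001 -1.   ] 0.19627772081867612
```

View pics/w11.png

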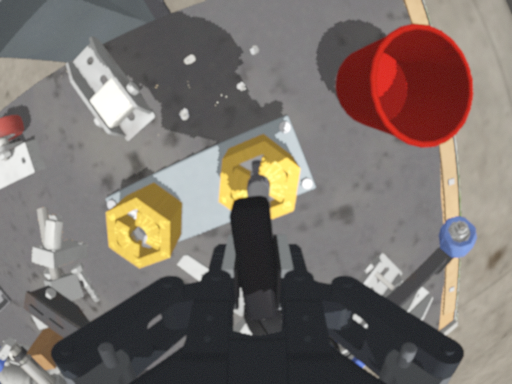

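```bash
cat > bar.py <<'E'
from h import *
def bar(c,zlo=.178,zhi=.205):
    p=read_camera('wrist'); w=cloudw(p); g=p['pixels'].astype(int).max(-1)
    s=bot.read_state(); R=Ro.from_rotvec(s['orientation']).as_matrix()
    d=w-s['tcp_pos']
    m=(w[...,2]>zlo)&(w[...,2]<zhi)&(np.hypot(w[...,0]-c[0],w[...,1]-c[1])<.05)&(abs(d@R[:,1])<.02)&(g<60)
    m&= (d@R[:,0]>.013)
    P=w[m]; 
    q=P[:,:2]-s['tcp_pos'][:2]; 
    f=cv2.fitLine(q.astype(np.float32),cv2.DIST_HUBER,0,.01,.01).ravel(); print(len(P),'z',P[:,2].min(),P[:,2].max(),'bar az',np.degrees(np.arctan2(f[1],f[0])).round(1)%180, 'rect',cv2.minAreaRect(q.astype(np.float32)*1000))
    return p
E
python3 - <<'E'
from bar import *
p=bar([.577,.255])
E
```

```text
2033 z 0.17878469259630064 0.1954490445615218 bar az 156.9 rect ((-21.68221664428711, 9.236207008361816), (17.201990127563477, 22.70332145690918), 66.98644256591797)
```

>>> drive_tool:
  increments: "0 0 0 0 0 -0.7; 0 0 0 0 0 -0.9; 0 0 0 0 0 -0.9; 0 0 0 0 0 0; 0 0 -0.4 0 0 0; 0 0 -0.4 0 0 0; 0 0 0 0 0 0"

```text
time: 21.22
tcp_pos: [0.5796, 0.2528, 0.2063]
orientation: [0.302, 3.125, 0.003]
force: [-0.2, 0.3, -2.1]
gripper_width: 0.195
```

```bash
python3 tq.py
python3 - <<'E'
from bar import *
p=bar([.577,.255],.19,.23)
E
```

```text
[-0.31  0.64 -0.23  1.54  0.16  0.98  0.79] [0.5796 0.2528 0.2063] [-0.2  0.3 -2.1] mom [0.09 0.05 0.07] xaz 168.96 tilt [-0.002  0.002 -1.   ] 0.19546521818413104
2051 z 0.19671238849800132 0.22998375158029669 bar az 171.7 rect ((-23.80663299560547, 4.09092903137207), (36.89341735839844, 22.267839431762695), 78.99392700195312)
```

Run:
```python
from h import *
s=bot.read_state(); R0=Ro.from_rotvec(s['orientation'])
d=R0.as_matrix()[:,0]; d[2]=0; d/=np.linalg.norm(d)
t=np.radians(19); zt=np.array([0,0,-1])*np.cos(t)-d*np.sin(t)   # tool z down & away from d
Rt=Rzx(zt,d)
c=np.array([.5585,.408,0]); tip=c-.005*d+[0,0,.014]
T=tip-.1736*zt-.0026*Rt.as_matrix()[:,0]
print(T,d)
plan([(s['tcp_pos']+[0,0,.11],None),(T+[0,0,.13],Rt),(T,Rt)],vmax=1.2)
```

```text
[0.51034747 0.41739391 0.1789885 ] [-0.98149713  0.19147684  0.        ]
15 rows
0 0 -1 0 0 0; 0 0 -1 0 0 0; 0 0 -1 0 0 0; -0.01 0.01 -1 0 0 0
 0.7 1 0 0 -0.4 0; 0.6 1 -0.1 0 -0.4 0; 0.7 1 -0.1 0 -0.4 0; 0.6 1 -0.1 0 -0.4 0; 0.7 0.9 -0.2 0 -0.4 0; 0.61 1 -0.17 0.01 -0.37 0
 0.3 0 1 0 0 0; 0.4 0 1 0 0 0; 0.3 0 0.9 0 0 0; 0.4 0 1 0 0 0; 0.3 0.03 1 0 0 0
end [0.5101 0.4175 0.1793] [[-0.93, 0.19, 0.32], [0.18, 0.98, -0.06], [-0.33, 0.0, -0.95]]
```

>>> drive_tool:
  increments: "0 0 -1 0 0 0; 0 0 -1 0 0 0; 0 0 -1 0 0 0; 0 0 -1 0 0 0; 0 0 -0.8 0 0 0; 0.7 1 0 0 -0.4 0; 0.6 1 -0.1 0 -0.4 0; 0.7 1 -0.1 0 -0.4 0; 0.6 1 -0.1 0 -0.4 0; 0.7 0.9 -0.2 0 -0.4 0; 0.6 1 0 0 -0.4 0; 0 0 0 0 0 0"

```text
time: 22.78
tcp_pos: [0.507, 0.4205, 0.3233]
orientation: [0.259, 2.799, -0.041]
force: [-0.5, -0.0, -2.3]
gripper_width: 0.197
```

```bash
python3 tq.py
python3 - <<'E'
from h import *
s=bot.read_state(); R0=Ro.from_rotvec(s['orientation'])
d=R0.as_matrix()[:,0]; d[2]=0; d/=np.linalg.norm(d)
t=np.radians(19); zt=np.array([0,0,-1])*np.cos(t)-d*np.sin(t)
Rt=Rzx(zt,d)
c=np.array([.5585,.408,0]); tip=c-.005*d+[0,0,.014]
T=tip-.1736*zt-.0026*Rt.as_matrix()[:,0]
print(T,'tip now',s['tcp_pos']+R0.apply([.0026,0,.1736]))
plan([(T+[0,0,.11],Rt),(T,Rt)],vmax=1.)
p=read_camera('wrist'); save(p,'w12'); p=read_camera('side'); save(p,'s12'); p=read_camera('top'); save(p,'t12')
a=cv2.imread('pics/t12.png')[100:250,40:290]; b=cv2.imread('pics/s12.png')[80:230,180:430]
cv2.imwrite('pics/c12.png',cv2.resize(np.vstack([a,b]),None,fx=2,fy=2,interpolation=cv2.INTER_CUBIC))
E
```

```text
[-0.76  0.5  -0.15  1.48  0.42  1.04  0.31] [0.507  0.4205 0.3233] [-0.5 -0.  -2.3] mom [ 0.11  0.58 -0.04] xaz 169.41 tilt [-0.326  0.002 -0.945] 0.1968348364703268
[0.51027511 0.41701509 0.1789885 ] tip now [0.56021006 0.41091372 0.15829216]
7 rows
0.2 -0.1 0.7 0 0 0; 0.1 -0.02 0.65 0.01 0 0
 0.3 0 0.8 0 0 0; 0.3 0 0.9 0 0 0; 0.3 0 0.8 0 0 0; 0.2 0 0.8 0 0 0; 0.33 0 0.86 0 0 0
end [0.5104 0.417  0.1789] [[-0.93, 0.18, 0.32], [0.17, 0.98, -0.06], [-0.33, 0.0, -0.95]]
```

View pics/w12.png

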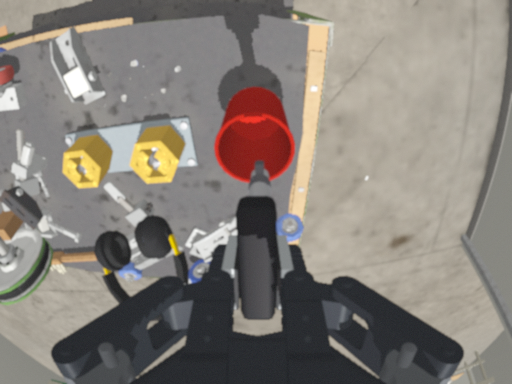

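View pics/c12.png

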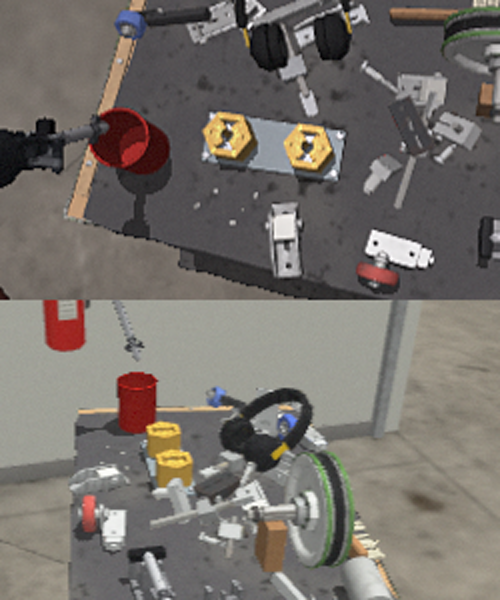

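>>> drive_tool:
  increments: "0.2 -0.1 0.7 0 0 0; 0.1 0 0.65 0 0 0; 0.3 0 0.8 0 0 0; 0.3 0 0.9 0 0 0; 0.3 0 0.8 0 0 0; 0 0 0 0 0 0"

```text
time: 23.68
tcp_pos: [0.5141, 0.4117, 0.2219]
orientation: [0.272, 2.796, -0.049]
force: [0.1, -0.4, -2.7]
gripper_width: 0.198
```

```bash
python3 tq.py
python3 - <<'E'
from h import *
s=bot.read_state(); R0=Ro.from_rotvec(s['orientation']); print('tip',s['tcp_pos']+R0.apply([.0026,0,.1736]))
p=read_camera('side'); save(p,'s13'); p=read_camera('top'); save(p,'t13')
a=cv2.imread('pics/t13.png')[130:220,70:220]; b=cv2.imread('pics/s13.png')[80:170,180:330]
cv2.imwrite('pics/c13.png',cv2.resize(np.vstack([a,b]),None,fx=3,fy=3,interpolation=cv2.INTER_CUBIC))
E
```

```text
[-0.77  0.59 -0.11  1.62  0.48  0.82  0.21] [0.5141 0.4117 0.2219] [ 0.1 -0.4 -2.7] mom [ 0.06  0.52 -0.02] xaz 168.92 tilt [-0.328 -0.002 -0.945] 0.19785450230556192
tip [0.56742287 0.40083045 0.0570543 ]
```

View pics/c13.png

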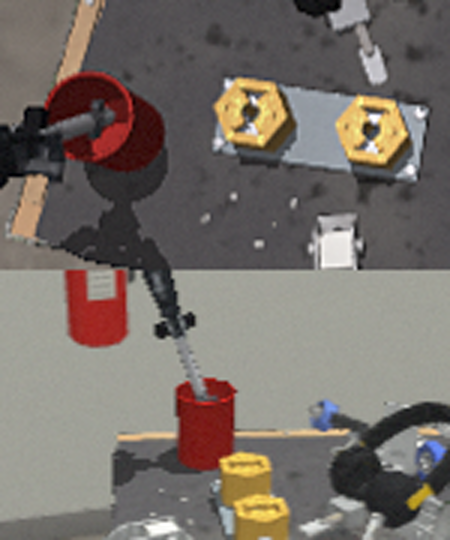

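Run:
```python
from h import *
s=bot.read_state(); R0=Ro.from_rotvec(s['orientation'])
plan([(s['tcp_pos']+[-.003,.006,-.042],None)],vmax=.8)
```

```text
3 rows
0.2 0.1 0.5 0 0 0; 0.3 0 0.5 0 0 0; 0.21 0.11 0.53 0 0 0
end [0.5121 0.4195 0.1829] [[-0.93, 0.19, 0.33], [0.18, 0.98, -0.06], [-0.33, 0.0, -0.94]]
```

>>> drive_tool:
  increments: "0.2 0.1 0.5 0 0 0; 0.3 0 0.5 0 0 0; 0.2 0.1 0.5 0 0 0; 0 0 0 0 0 0"

```text
time: 24.28
tcp_pos: [0.5101, 0.4193, 0.1812]
orientation: [0.268, 2.796, -0.046]
force: [-0.0, 0.3, -3.0]
gripper_width: 0.199
```

```bash
python3 tq.py
python3 - <<'E'
from h import *
s=bot.read_state(); R0=Ro.from_rotvec(s['orientation']); print('tip',s['tcp_pos']+R0.apply([.0026,0,.1736]))
E
```

```text
[-0.79  0.64 -0.08  1.66  0.51  0.74  0.16] [0.5101 0.4193 0.1812] [-0.   0.3 -3. ] mom [0.09 0.58 0.  ] xaz 169.03 tilt [-0.328 -0.    -0.945] 0.19852708775041375
tip [0.56355498 0.40882999 0.01635124]
```

>>> drive_tool:
  increments: "0.1 0 0.3 0 0 0; 0 0 0 0 0 0"

```text
time: 24.52
tcp_pos: [0.5111, 0.4191, 0.1748]
orientation: [0.27, 2.794, -0.044]
force: [0.8, -0.8, -2.2]
gripper_width: 0.203
```

>>> drive_tool:
  increments: "0 0 0 0 0 0; 0 0 0 0 0 0; 0 0 0 0 0 0; 0 0 -0.3 0 0 0; 0 0 -0.6 0 0 0; 0 0 -1 0 0 0; 0 0 -1 0 0 0; 0 0 -1 0 0 0; 0 0 -1 0 0 0; 0 0 0 0 0 0"
  grip: 1

```text
time: 25.78
tcp_pos: [0.4713, 0.4286, 0.2943]
orientation: [0.269, 2.79, -0.034]
force: [0.0, 0.6, 0.1]
gripper_width: 0.998
```

```bash
python3 tq.py
python3 - <<'E'
from h import *
p=read_camera('side'); save(p,'s14'); p=read_camera('top'); save(p,'t14')
a=cv2.imread('pics/t14.png')[130:220,70:220]; b=cv2.imread('pics/s14.png')[80:170,180:330]
cv2.imwrite('pics/c14.png',cv2.resize(np.vstack([a,b]),None,fx=3,fy=3,interpolation=cv2.INTER_CUBIC))
E
```

```text
[-0.82  0.49 -0.13  1.59  0.45  0.96  0.21] [0.4713 0.4286 0.2943] [0.  0.6 0.1] mom [0.06 0.32 0.04] xaz 168.9 tilt [-0.332  0.009 -0.943] 0.9982083445549628
```

View pics/c14.png

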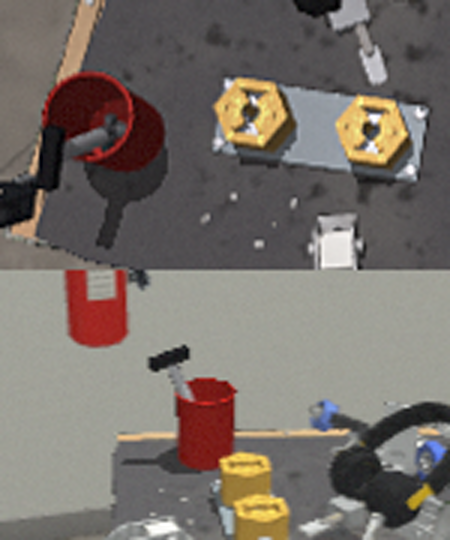

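```bash
cat > pickA.py <<'E'
from h import *
u=np.array([.034,.9994,0]); z=np.array([0,0,1.]); t=np.radians(30)
Rd=Rzx(-z,u); Rp=Rzx(-np.cos(t)*z-np.sin(t)*u,u); zt=Rp.as_matrix()[:,2]
g=np.array([.4215,-.2445,.051])+.005*u
E
python3 - <<'E'
from pickA import *
s=bot.read_state(); R0=Ro.from_rotvec(s['orientation'])
plan([([.52,.22,.30],R0*Ro.from_rotvec([0,np.radians(19),0])),([.46,-.12,.28],Rd),(g-.103*zt,Rp)],vmax=1.3)
E
```

```text
25 rows
-0.5 -1 0.1 0 0.3 0; -0.5 -1 0.1 0 0.4 0; -0.5 -1 0.1 0 0.3 0; -0.5 -1 0 0 0.4 0; -0.5 -1 0 0 0.3 0; -0.5 -1 0 0 0.3 0; -0.49 -1 0.01 0 0.38 0
 0 -1 0.1 0 0 0.8; -0.2 -1 0 0 0 0.9; -0.4 -1 0.1 0 0 0.8; -0.5 -1 0.1 0 0 0.9; -0.6 -1 0 0 0 0.8; -0.8 -1 0.1 0 0 0.9; -0.9 -1 0 0 0 0.8; -1 -1 0.1 0 0 0.8; -1 -1 0.1 0 0 0.9; -1 -0.8 0 0 0 0.8; -1 -0.4 0.1 0 0 0.9; -1 -0.28 0.06 0.03 -0.01 0.82
 -0.5 -0.2 0.9 0 -0.6 0; -0.5 -0.2 1 0 -0.7 0; -0.3 -0.3 1 0 -0.6 0; -0.3 -0.2 1 0 -0.6 0; -0.2 -0.2 1 0 -0.6 0; -0.04 -0.22 1 0 -0.65 -0.01
end [ 0.4235 -0.1862  0.1442] [[0.03, 1.0, -0.02], [0.87, -0.03, -0.5], [-0.5, -0.0, -0.87]]
```

>>> drive_tool:
  increments: "-0.5 -1 0.1 0 0.3 0; -0.5 -1 0.1 0 0.4 0; -0.5 -1 0.1 0 0.3 0; -0.5 -1 0 0 0.4 0; -0.5 -1 0 0 0.3 0; -0.5 -1 0 0 0.3 0; -0.5 -1 0 0 0.4 0; 0 -1 0.1 0 0 0.8; -0.2 -1 0 0 0 0.9; -0.4 -1 0.1 0 0 0.8; -0.5 -1 0.1 0 0 0.9; -0.6 -1 0 0 0 0.8; -0.8 -1 0.1 0 0 0.9; -0.9 -1 0 0 0 0.8; -1 -1 0.1 0 0 0.8; -1 -1 0.1 0 0 0.9; -1 -0.8 0 0 0 0.8; -1 -0.4 0.1 0 0 0.9; -1 -0.3 0 0 0 0.8"

```text
time: 28.25
tcp_pos: [0.4581, -0.1112, 0.2812]
orientation: [-2.262, -2.178, -0.003]
force: [0.7, -0.2, -0.1]
gripper_width: 1.0
```

```bash
python3 tq.py
python3 - <<'E'
from pickA import *
p=read_camera('wrist'); save(p,'w15'); w=cloudw(p)
for yy in np.arange(-.336,-.14,.024):
    m=(w[...,2]>0.05)&(w[...,2]<0.08)&(w[...,0]>.39)&(w[...,0]<.46)&(w[...,1]>=yy)&(w[...,1]<yy+.024); q=w[m]
    if len(q): print(round(yy+.012,3),len(q),'y',q[:,1].min().round(3),q[:,1].max().round(3),'x',q[:,0].min().round(4),q[:,0].max().round(4),'mid',np.median(q[:,0]).round(4))
plan([(g-.103*zt,Rp)],vmax=.95)
E
```

```text
[ 0.06  0.31  0.17  1.88 -0.07  0.96  0.23] [ 0.4581 -0.1112  0.2812] [ 0.7 -0.2 -0.1] mom [-0.02  0.   -0.03] xaz 87.85 tilt [ 0.002  0.    -1.   ] 0.999995301551187
-0.324 79 y -0.329 -0.312 x 0.4104 0.4268 mid 0.4192
-0.3 225 y -0.311 -0.288 x 0.3986 0.4382 mid 0.4195
-0.276 253 y -0.288 -0.264 x 0.4035 0.4365 mid 0.4206
-0.252 198 y -0.264 -0.24 x 0.4111 0.4301 mid 0.4212
-0.228 201 y -0.24 -0.216 x 0.4126 0.4306 mid 0.4224
-0.204 293 y -0.216 -0.192 x 0.4058 0.4399 mid 0.4236
-0.18 320 y -0.192 -0.168 x 0.3948 0.4562 mid 0.4252
-0.156 771 y -0.168 -0.15 x 0.392 0.4567 mid 0.4243
7 rows
-0.4 -0.2 0.8 0 -0.5 0; -0.4 -0.1 0.8 0 -0.6 0; -0.3 -0.2 0.9 0 -0.5 0; -0.2 -0.2 0.9 0 -0.5 0; -0.2 -0.2 0.9 0 -0.6 -0.1; -0.1 -0.1 0.9 0 -0.5 0; 0 -0.21 0.89 -0.03 -0.54 0.02
end [ 0.4235 -0.188   0.1401] [[0.03, 1.0, -0.02], [0.87, -0.03, -0.5], [-0.5, 0.0, -0.87]]
```

>>> drive_tool:
  increments: "-0.4 -0.2 0.8 0 -0.5 0; -0.4 -0.1 0.8 0 -0.6 0; -0.3 -0.2 0.9 0 -0.5 0; -0.2 -0.2 0.9 0 -0.5 0; -0.2 -0.2 0.9 0 -0.6 0; -0.1 -0.1 0.9 0 -0.5 0; 0 -0.2 0.9 0 -0.5 0; 0 0 0 0 0 0"

```text
time: 29.3
tcp_pos: [0.4257, -0.1812, 0.1383]
orientation: [1.964, 1.908, -0.522]
force: [-0.1, -0.0, 0.7]
gripper_width: 0.999
```

```bash
python3 tq.py
python3 - <<'E'
from pickA import *
plan([(g-.003*zt,Rp)],vmax=.85)
E
```

```text
[-0.34  0.61  0.57  2.2   0.52  0.41 -0.37] [ 0.4257 -0.1812  0.1383] [-0.1 -0.   0.7] mom [ 0.5  -0.01  0.02] xaz 88.42 tilt [-0.493 -0.004 -0.87 ] 0.9993512015045595
5 rows
-0.1 0 0.8 0 0 0; 0 0 0.8 0 0 0; -0.1 0 0.8 0 0 0; 0 -0.1 0.9 0 0 0; -0.11 0.02 0.77 -0.01 -0.06 0.04
end [ 0.4216 -0.238   0.0536] [[0.03, 1.0, -0.02], [0.87, -0.03, -0.5], [-0.5, -0.0, -0.87]]
```

>>> drive_tool:
  increments: "-0.1 0 0.8 0 0 0; 0 0 0.8 0 0 0; -0.1 0 0.8 0 0 0; 0 -0.1 0.9 0 0 0; -0.1 0 0.75 0 0 0; 0 0 0 0 0 0"

```text
time: 30.05
tcp_pos: [0.4229, -0.2395, 0.0556]
orientation: [1.968, 1.902, -0.515]
force: [-0.1, 0.5, -0.3]
gripper_width: 0.998
```

```bash
python3 tq.py
python3 - <<'E'
from pickA import *
rows(g-.003*zt,Rp)
E
```

```text
[-0.22  0.83  0.63  2.23  0.58  0.11 -0.4 ] [ 0.4229 -0.2395  0.0556] [-0.1  0.5 -0.3] mom [ 0.48 -0.04 -0.03] xaz 88.0 tilt [-0.492  0.002 -0.871] 0.998178431389101
shift mm [ 2.3 -1.2  1.1] units [ 0.09 -0.05  0.04] turn deg [ 0.1 -0.5 -0. ] units [ 0.01 -0.07 -0.01]
```

>>> drive_tool:
  increments: "0.1 -0.05 0 0 0 0; 0 0 0 0 0 0; 0 0 0 0 0 0; 0 0 0 0 0 0; 0 0 0 0 0 0; 0 0 0 0 0 0"
  grip: -1
  force: 90

```text
time: 30.8
tcp_pos: [0.422, -0.236, 0.0547]
orientation: [1.965, 1.904, -0.514]
force: [0.2, 2.7, 5.4]
gripper_width: 0.182
```

```bash
python3 tq.py
python3 - <<'E'
from pickA import *
Rm=Ro.from_rotvec(np.radians(90)*np.array([.9994,-.034,0]))*Rp
plan([([.43,-.235,.23],None),([.49,-.08,.30],Rm)],vmax=1.2)
E
```

```text
[-0.23  0.83  0.63  2.24  0.58  0.1  -0.4 ] [ 0.422  -0.236   0.0547] [0.2 2.7 5.4] mom [ 0.53  0.06 -0.02] xaz 88.12 tilt [-0.492  0.003 -0.871] 0.18178399273418328
18 rows
-0.6 0.1 -1 0 0 0; -0.5 0 -1 0 0 0; -0.6 0.1 -1 0 0 0; -0.6 0 -1 0 0 0; -0.5 0.1 -1 0 0 0; -0.6 0.04 -1 0 0 0
 0.3 0.2 -0.5 0 0.9 0; 0.4 0.2 -0.4 0 1 0; 0.5 0.2 -0.4 0 0.9 0; 0.5 0.1 -0.3 0 0.9 0; 0.5 0.2 -0.2 0 1 0; 0.6 0.2 -0.2 0 0.9 0; 0.5 0.2 -0.1 0 0.9 0; 0.6 0.2 0 0 1 0; 0.6 0.2 0.1 0 0.9 0; 0.5 0.1 0.1 0 0.9 0; 0.6 0.2 0.2 0 1 0; 0.5 0.21 0.28 -0.01 0.88 0.03
end [ 0.49   -0.0799  0.3   ] [[0.02, 1.0, 0.03], [0.5, -0.03, 0.87], [0.87, -0.0, -0.5]]
```

>>> drive_tool:
  increments: "-0.6 0.1 -1 0 0 0; -0.5 0 -1 0 0 0; -0.6 0.1 -1 0 0 0; -0.6 0 -1 0 0 0; -0.5 0.1 -1 0 0 0; -0.6 0 -1 0 0 0; 0.3 0.2 -0.5 0 0.9 0; 0.4 0.2 -0.4 0 1 0; 0.5 0.2 -0.4 0 0.9 0; 0.5 0.1 -0.3 0 0.9 0; 0.5 0.2 -0.2 0 1 0; 0.6 0.2 -0.2 0 0.9 0; 0.5 0.2 -0.1 0 0.9 0; 0.6 0.2 0 0 1 0; 0.6 0.2 0.1 0 0.9 0; 0.5 0.1 0.1 0 0.9 0; 0.6 0.2 0.2 0 1 0; 0.5 0.2 0.3 0 0.9 0; 0 0 0 0 0 0"

```text
time: 33.17
tcp_pos: [0.4879, -0.0805, 0.2969]
orientation: [-1.613, -1.559, -0.93]
force: [0.2, 0.1, -1.8]
gripper_width: 0.182
```

```bash
python3 tq.py
python3 - <<'E'
from held import *
p=held([.034,.9994,0]); save(p,'w16')
z=np.array([0,0,1.]); v=np.array([.121,.9927,0])
t=np.radians(30)
Rn=Rzx(np.cos(t)*v-np.sin(t)*z, z)
n=np.array([.5766,.255,0])-.004*v
plan([(n+[0,0,.28],Rn),(n+[0,0,.19],Rn)],vmax=1.2)
E
```

```text
[ 0.66  0.62 -0.16  1.74 -0.8   1.46  0.86] [ 0.4879 -0.0805  0.2969] [ 0.2  0.1 -1.8] mom [-1.37  0.03 -0.06] xaz 87.84 tilt [ 0.867 -0.003 -0.499] 0.1815315622758179
up -0.080 n 93  a -0.0060..0.0021  b -0.0086..0.0087 amin-b 0.0003
up -0.070 n 110  a -0.0059..-0.0001  b -0.0083..0.0129 amin-b 0.0006
up -0.060 n 181  a -0.0064..0.0055  b -0.0135..0.0142 amin-b -0.0000
up -0.050 n 161  a -0.0067..-0.0000  b -0.0088..0.0095 amin-b 0.0004
up -0.040 n 232  a -0.0067..0.0021  b -0.0090..0.0098 amin-b 0.0002
up -0.030 n 193  a -0.0057..0.0014  b -0.0079..0.0088 amin-b 0.0005
up -0.020 n 210  a -0.0057..-0.0001  b -0.0074..0.0083 amin-b 0.0006
up -0.010 n 263  a -0.0073..-0.0010  b -0.0073..0.0083 amin-b 0.0004
up -0.000 n 964  a -0.0190..0.0189  b -0.0200..0.0211 amin-b 0.0007
up 0.010 n 3260  a -0.0395..0.0085  b -0.0412..0.0422 amin-b 0.0006
up 0.020 n 3761  a -0.0309..-0.0014  b -0.0358..0.0372 amin-b 0.0008
up 0.030 n 4346  a -0.0393..-0.0011  b -0.0437..0.0438 amin-b -0.0003
up 0.040 n 2723  a -0.0398..-0.0001  b -0.0406..0.0212 amin-b 0.0001
up 0.050 n 881  a -0.0051..0.0032  b -0.0075..0.0089 amin-b 0.0007
up 0.060 n 1004  a -0.0050..0.0009  b -0.0073..0.0091 amin-b 0.0009
up 0.070 n 4590  a -0.0058..-0.0034  b -0.0280..0.0300 amin-b 0.0009
up 0.080 n 11800  a -0.0055..0.0097  b -0.0279..0.0298 amin-b 0.0008
16 rows
0.5 0.3 1 0 0 0; 0.5 0.2 1 -0.1 0 0.1; 0.5 0.3 1 0 0 0; 0.5 0.2 1 -0.1 0 0; 0.5 0.2 1 0 0 0; 0.5 0.2 1 -0.1 0 0.1; 0.6 0.2 1 0 0 0; 0.5 0.2 1 -0.1 0 0; 0.5 0.2 1 0 0 0; 0.5 0.2 1 -0.1 0 0.1; 0.5 0.2 1 0 0 0; 0.53 0.14 1 -0.05 0 0.01
 -0.8 0 0.5 0 0 0; -0.8 0 0.4 0 0 0; -0.7 0 0.5 0 0 0; -0.82 0 0.43 0 0 0
end [0.5761 0.2511 0.1899] [[0.06, 0.99, 0.1], [0.5, -0.12, 0.86], [0.87, -0.0, -0.5]]
```

View pics/w16.png

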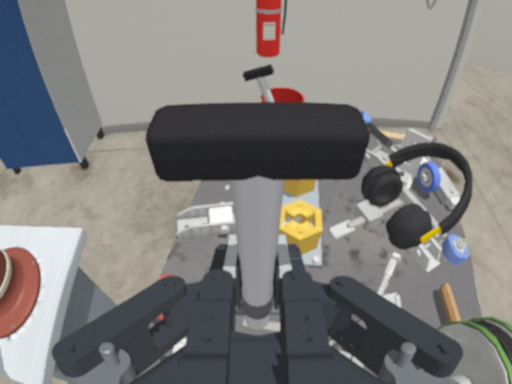

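>>> drive_tool:
  increments: "0.5 0.3 1 0 0 0; 0.5 0.2 1 -0.1 0 0.1; 0.5 0.3 1 0 0 0; 0.5 0.2 1 -0.1 0 0; 0.5 0.2 1 0 0 0; 0.5 0.2 1 -0.1 0 0.1; 0.6 0.2 1 0 0 0; 0.5 0.2 1 -0.1 0 0; 0.5 0.2 1 0 0 0; 0.5 0.2 1 -0.1 0 0.1; 0.5 0.2 1 0 0 0; 0.55 0.15 1 -0.05 0 0; -0.8 0 0.5 0 0 0; -0.8 0 0.4 0 0 0; -0.7 0 0.5 0 0 0; -0.8 0 0.45 0 0 0; 0 0 0 0 0 0"

```text
time: 35.35
tcp_pos: [0.5767, 0.252, 0.1913]
orientation: [-1.694, -1.503, -0.979]
force: [0.4, -0.4, -1.9]
gripper_width: 0.182
```

```bash
python3 tq.py
python3 - <<'E'
from h import *
z=np.array([0,0,1.]); v=np.array([.121,.9927,0])
t=np.radians(30)
Rn=Rzx(np.cos(t)*v-np.sin(t)*z, z)
n=np.array([.5766,.2552,0])-.0033*v
plan([(n+[0,0,.163],Rn)],vmax=.6)
E
```

```text
[ 0.19  0.77 -0.38  1.9  -1.31  0.79  0.93] [0.5767 0.252  0.1913] [ 0.4 -0.4 -1.9] mom [-1.34  0.18 -0.  ] xaz 83.26 tilt [ 0.866  0.001 -0.501] 0.18163970295341175
2 rows
-0.5 0 0.3 0 0 0; -0.48 -0.02 0.26 0 0.01 0.01
end [0.5762 0.2519 0.1631] [[0.06, 0.99, 0.1], [0.5, -0.12, 0.86], [0.87, 0.0, -0.5]]
```

>>> drive_tool:
  increments: "-0.5 0 0.3 0 0 0; -0.5 0 0.25 0 0 0; -0.35 0 0.2 0 0 0; -0.35 0 0.2 0 0 0; 0 0 0 0 0 0"

```text
time: 35.98
tcp_pos: [0.5768, 0.2522, 0.1432]
orientation: [-1.691, -1.501, -0.98]
force: [-0.1, 0.5, -3.7]
gripper_width: 0.18
```

```bash
python3 tq.py
```

```text
[ 0.24  0.87 -0.47  1.91 -1.34  0.7   1.03] [0.5768 0.2522 0.1432] [-0.1  0.5 -3.7] mom [-1.38  0.23  0.16] xaz 83.28 tilt [ 0.867  0.001 -0.498] 0.17993586663604672
```

>>> drive_tool:
  increments: "-0.35 0 0.2 0 0 0; -0.35 0 0.2 0 0 0; -0.35 0 0.2 0 0 0; 0 0 0 0 0 0"

```text
time: 36.48
tcp_pos: [0.5767, 0.252, 0.1122]
orientation: [-1.692, -1.502, -0.979]
force: [-2.5, 2.0, -4.8]
gripper_width: 0.18
```

```bash
python3 tq.py
```

```text
[ 0.27  0.95 -0.52  1.91 -1.34  0.64  1.09] [0.5767 0.252  0.1122] [-2.5  2.  -4.8] mom [-1.51  0.59  0.39] xaz 83.24 tilt [ 0.866  0.001 -0.499] 0.17965005721264357
```

>>> drive_tool:
  increments: "-0.14 0 0.08 0 0 0; 0 0 0 0 0 0"

```text
time: 36.72
tcp_pos: [0.5768, 0.2525, 0.1097]
orientation: [-1.69, -1.503, -0.981]
force: [-3.0, -0.1, -1.3]
gripper_width: 0.183
```

>>> drive_tool:
  increments: "0 0 0 0 0 0; 0 0 0 0 0 0; 0 0 0 0 0 0; 0 0 -0.6 0 0 0; 0 0 -1 0 0 0; 0 0 -1 0 0 0; 0 0 -1 0 0 0; 0 0 -1 0 0 0; 0 0 0 0 0 0"
  grip: 1

```text
time: 37.85
tcp_pos: [0.5666, 0.1505, 0.1678]
orientation: [-1.696, -1.503, -0.985]
force: [-0.6, 0.2, -1.0]
gripper_width: 0.996
```

```bash
python3 tq.py
python3 - <<'E'
from h import *
p=read_camera('wrist');save(p,'w17')
w=cloudw(p)
for z in np.arange(.11,.20,.02):
    m=(abs(w[...,2]-z)<.005)&(abs(w[...,0]-.577)<.05)&(abs(w[...,1]-.255)<.05); P=w[m]
    if len(P)>3: print(round(z,3),len(P),np.percentile(P,[3,97],axis=0).round(4).tolist())
Rt=Rzx([0,0,-1],[-.9927,.121,0])
plan([([.562,.16,.27],None),([.5765,.2535,.27],Rt)],vmax=1.2,rmax=1.1)
E
```

```text
[ 0.41  0.82 -0.44  1.92 -1.14  0.82  0.95] [0.5666 0.1505 0.1678] [-0.6  0.2 -1. ] mom [-0.9   0.1  -0.03] xaz 83.51 tilt [ 0.866  0.006 -0.5  ] 0.9962624430309738
0.11 159 [[0.5693, 0.2462, 0.1056], [0.5862, 0.2537, 0.1148]]
0.13 177 [[0.5691, 0.2456, 0.1253], [0.5856, 0.2527, 0.1347]]
0.15 232 [[0.569, 0.2453, 0.1454], [0.5851, 0.2536, 0.1546]]
0.17 253 [[0.569, 0.2454, 0.1652], [0.5848, 0.2533, 0.1746]]
0.19 2081 [[0.5478, 0.243, 0.1855], [0.6055, 0.2603, 0.1939]]
16 rows
0.9 0 -0.4 0 0 0; 0.9 -0.1 -0.5 0 0 0; 1 0 -0.4 0 0 0; 0.89 -0.07 -0.49 0 0 0
 0.2 0 0.3 0.5 -0.5 -0.8; 0.1 0.1 0.2 0.5 -0.5 -0.9; 0.2 0 0.3 0.5 -0.5 -0.8; 0.2 0.2 0.2 0.4 -0.5 -0.9; 0.2 0.1 0.2 0.5 -0.4 -0.8; 0.2 0.2 0.2 0.5 -0.5 -0.9; 0.1 0.2 0.1 0.5 -0.5 -0.8; 0.2 0.3 0.2 0.5 -0.5 -0.8; 0.1 0.3 0.1 0.5 -0.5 -0.9; 0.1 0.2 0 0.5 -0.4 -0.8; 0 0.4 0.1 0.5 -0.5 -0.9; 0.05 0.27 0 0.47 -0.52 -0.8
end [0.5766 0.2536 0.27  ] [[-0.99, 0.12, -0.0], [0.12, 0.99, -0.0], [0.0, -0.0, -1.0]]
```

View pics/w17.png

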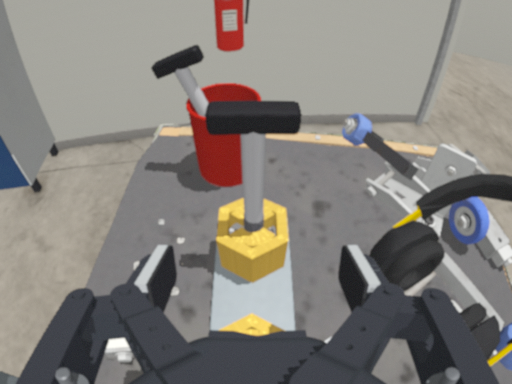

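>>> drive_tool:
  increments: "0.9 0 -0.4 0 0 0; 0.9 -0.1 -0.5 0 0 0; 1 0 -0.4 0 0 0; 0.9 -0.05 -0.5 0 0 0; 0.2 0 0.3 0.5 -0.5 -0.8; 0.1 0.1 0.2 0.5 -0.5 -0.9; 0.2 0 0.3 0.5 -0.5 -0.8; 0.2 0.2 0.2 0.4 -0.5 -0.9; 0.2 0.1 0.2 0.5 -0.4 -0.8; 0.2 0.2 0.2 0.5 -0.5 -0.9; 0.1 0.2 0.1 0.5 -0.5 -0.8; 0.2 0.3 0.2 0.5 -0.5 -0.8; 0.1 0.3 0.1 0.5 -0.5 -0.9; 0.1 0.2 0 0.5 -0.4 -0.8; 0 0.4 0.1 0.5 -0.5 -0.9; 0.05 0.25 0 0.45 -0.5 -0.8; 0 0 0 0 0 0"

```text
time: 40.02
tcp_pos: [0.5735, 0.2586, 0.2695]
orientation: [-0.175, -3.129, -0.01]
force: [0.2, -0.6, 0.1]
gripper_width: 1.002
```

```bash
python3 tq.py
python3 - <<'E'
from h import *
Rt=Rzx([0,0,-1],[-.9927,.121,0])
p=read_camera('wrist');save(p,'w18')
w=cloudw(p); m=(w[...,2]>.185)&(w[...,2]<.205)&(abs(w[...,0]-.577)<.06)&(abs(w[...,1]-.255)<.05)
P=w[m]; c=cv2.minAreaRect(P[:,:2].astype(np.float32)*1000); print(len(P),c)
b=np.array([c[0][0]/1000,c[0][1]/1000,.188])
plan([(b,Rt)])
E
```

```text
[-0.3   0.58 -0.27  1.46  0.15  1.13  0.87] [0.5735 0.2586 0.2695] [ 0.2 -0.6  0.1] mom [-0.07 -0.06 -0.01] xaz 173.6 tilt [ 0.008  0.006 -1.   ] 1.0020690582513634
1995 ((576.9769287109375, 254.7984619140625), (18.0850830078125, 63.67201232910156), 83.2916488647461)
4 rows
0 0 0.8 0 0 0; -0.1 0 0.8 0 0 0; 0 0 0.8 0 0 0; -0.01 -0.05 0.86 0.03 -0.05 0.03
end [0.5769 0.2547 0.1879] [[-0.99, 0.12, -0.0], [0.12, 0.99, -0.0], [0.0, -0.0, -1.0]]
```

>>> drive_tool:
  increments: "0 0 0.8 0 0 0; 0 0 0.8 0 0 0; 0 0 0.8 0 0 0; 0 0.05 0.85 0 0 0; 0 0 0 0 0 0; 0 0 0 0 0 0"

```text
time: 40.83
tcp_pos: [0.577, 0.2548, 0.1893]
orientation: [-0.19, -3.132, -0.006]
force: [-0.4, -0.4, 0.3]
gripper_width: 0.999
```

```bash
python3 tq.py
```

```text
[-0.3   0.66 -0.25  1.56  0.18  0.95  0.84] [0.577  0.2548 0.1893] [-0.4 -0.4  0.3] mom [ 0.   -0.01 -0.03] xaz 173.06 tilt [ 0.004  0.004 -1.   ] 0.9990714694980306
```

Centred on the T-bar at (0.577, 0.2548). Now I'll close and turn.

>>> drive_tool:
  increments: "0 0 0.06 0 0 0; 0 0 0 0 0 0; 0 0 0 0 0 0; 0 0 0 0 0 0; 0 0 0 0 0 0; 0 0 0 0 0 0"
  grip: -1
  force: 70

```text
time: 41.58
tcp_pos: [0.5763, 0.2557, 0.1877]
orientation: [-0.186, -3.132, -0.006]
force: [-0.4, -0.0, 2.7]
gripper_width: 0.198
```

>>> drive_tool:
  increments: "0 0 0.02 0 0 0.5; 0 0 0.02 0 0 0.5; 0 0 0.01 0 0 0.5; 0 0 0.01 0 0 0.5; 0 0 0.02 0 0 0.5; 0 0 0.02 0 0 0.5; 0 0 0 0 0 0"

```text
time: 42.45
tcp_pos: [0.5759, 0.2572, 0.1875]
orientation: [-0.833, -3.025, -0.008]
force: [-2.3, 0.6, 11.1]
gripper_width: 0.198
```

```bash
python3 tq.py
python3 - <<'E'
from bar import *
p=bar([.577,.255])
E
```

```text
[-0.37  0.65 -0.14  1.56  0.1   0.93  0.5 ] [0.5759 0.2572 0.1875] [-2.3  0.6 11.1] mom [-0.05  0.9  -0.01] xaz 149.22 tilt [ 0.006  0.004 -1.   ] 0.19839944589435635
1778 z 0.1792344603371364 0.1956874779948155 bar az 150.0 rect ((-19.316734313964844, 11.076011657714844), (17.091461181640625, 18.574201583862305), 59.14683532714844)
```

>>> drive_tool:
  increments: "0 -0.03 0.02 0 0 0.8; 0 0 0.03 0 0 0.8; 0 0 0.02 0 0 0.8; 0 0 0.02 0 0 0.8; 0 0 0 0 0 0"

```text
time: 43.12
tcp_pos: [0.576, 0.2569, 0.1854]
orientation: [-1.482, -2.765, -0.009]
force: [-1.8, 0.4, 12.3]
gripper_width: 0.195
```

```bash
python3 tq.py
python3 - <<'E'
from bar import *
p=bar([.577,.255])
E
```

```text
[-0.44  0.65 -0.01  1.57  0.    0.92  0.13] [0.576  0.2569 0.1854] [-1.8  0.4 12.3] mom [ 0.11  0.81 -0.02] xaz 123.61 tilt [ 0.007  0.003 -1.   ] 0.19506829909472834
1774 z 0.1780098181488705 0.1930359955898311 bar az 123.2 rect ((-12.313627243041992, 18.573814392089844), (17.0434513092041, 18.622081756591797), 33.57215118408203)
```

>>> drive_tool:
  increments: "0 0 0.02 0 0 0.8; 0 0 0.03 0 0 0.8; 0 0 0.02 0 0 0.8; 0 0 0.02 0 0 0.8; 0 0 0 0 0 0"

```text
time: 43.8
tcp_pos: [0.5762, 0.257, 0.183]
orientation: [-2.057, -2.367, -0.007]
force: [-2.2, 0.7, 11.3]
gripper_width: 0.199
```

```bash
python3 tq.py
python3 - <<'E'
from bar import *
p=bar([.577,.255],.172)
E
```

```text
[-0.52  0.65  0.11  1.57 -0.1   0.92 -0.23] [0.5762 0.257  0.183 ] [-2.2  0.7 11.3] mom [ 0.15  0.75 -0.03] xaz 98.0 tilt [ 0.008 -0.    -1.   ] 0.1993474125736367
1433 z 0.17503980810334893 0.2048524338202497 bar az 99.3 rect ((-3.011157989501953, 21.973648071289062), (33.84967803955078, 18.604389190673828), 8.029953002929688)
```

>>> drive_tool:
  increments: "0 0 0.02 0 0 0.5; 0 0 0.01 0 0 0.5; 0 0 0.01 0 0 0.5; 0 0 0.01 0 0 0.5; 0 0 0 0 0 0"

```text
time: 44.48
tcp_pos: [0.5766, 0.2574, 0.1826]
orientation: [-2.357, -2.071, -0.007]
force: [-2.6, 0.5, 13.5]
gripper_width: 0.197
```

```bash
python3 tq.py
python3 - <<'E'
from bar import *
p=bar([.577,.255],.172)
E
```

```text
[-0.56  0.66  0.19  1.57 -0.15  0.92 -0.45] [0.5766 0.2574 0.1826] [-2.6  0.5 13.5] mom [0.06 0.82 1.71] xaz 82.62 tilt [ 0.006 -0.    -1.   ] 0.19679667496379122
1243 z 0.1740852812895306 0.204912816597607 bar az 73.5 rect ((3.0902633666992188, 22.117294311523438), (18.878461837768555, 36.02946472167969), 82.65229034423828)
```

>>> drive_tool:
  increments: "0 0 0.01 0 0 0.5; 0 0 0 0 0 0.5; 0 0 0 0 0 0"

```text
time: 44.9
tcp_pos: [0.5768, 0.2574, 0.1825]
orientation: [-2.494, -1.905, -0.007]
force: [-1.3, -0.9, 13.0]
gripper_width: 0.2
```

```bash
python3 tq.py
python3 - <<'E'
from bar import *
p=bar([.577,.255],.172,.2); save(p,'w19')
E
```

```text
[-0.59  0.66  0.23  1.57 -0.18  0.92 -0.56] [0.5768 0.2574 0.1825] [-1.3 -0.9 13. ] mom [0.18 0.65 2.15] xaz 74.74 tilt [ 0.006 -0.    -1.   ] 0.20001744622522077
1113 z 0.17407655645929832 0.19020831973839814 bar az 49.8 rect ((3.0910873413085938, 20.708965301513672), (18.495607376098633, 17.09381866455078), 84.3366928100586)
```

View pics/w19.png

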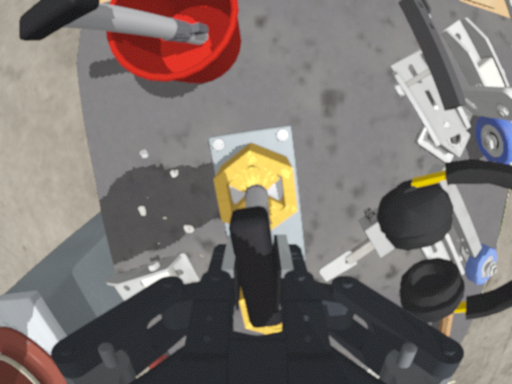

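>>> drive_tool:
  increments: "0 0 0 0 0 0; 0 0 0 0 0 0; 0 0 0 0 0 0; 0 0 -0.4 0 0 0; 0 0 -1 0 0 0; 0 0 -1 0 0 0; 0 0 -1 0 0 0; 0 0 -1 0 0 0; 0 0 0 0 0 0; 0 0 0 0 0 0"
  grip: 1

```text
time: 46.2
tcp_pos: [0.5757, 0.2543, 0.2879]
orientation: [-2.505, -1.887, 0.004]
force: [0.2, 0.3, 0.0]
gripper_width: 1.0
```

```bash
python3 tq.py
python3 - <<'E'
from h import *
p=read_camera('wrist');save(p,'w20')
w=cloudw(p); m=(w[...,2]>.18)&(w[...,2]<.20)&(abs(w[...,0]-.577)<.06)&(abs(w[...,1]-.255)<.05)
P=w[m]; print(len(P),np.median(P[:,2]),cv2.minAreaRect(P[:,:2].astype(np.float32)*1000))
p=read_camera('side'); save(p,'s20'); p=read_camera('top'); save(p,'t20')
E
```

```text
[-0.6   0.56  0.26  1.44 -0.15  1.16 -0.6 ] [0.5757 0.2543 0.2879] [0.2 0.3 0. ] mom [-0.05  0.04 -0.02] xaz 73.98 tilt [ 0.002 -0.006 -1.   ] 0.9999150487713429
1692 0.18780095305229955 ((577.1746215820312, 257.07830810546875), (18.236164093017578, 62.68768310546875), 1.7165042161941528)
```

View pics/w20.png

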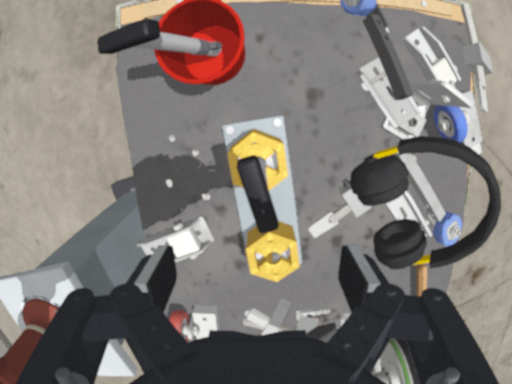

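View pics/s20.png

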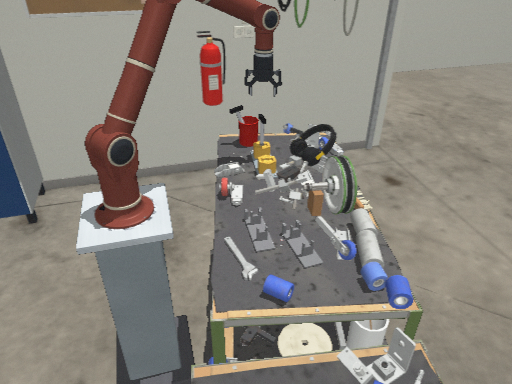

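Run:
```python
from h import *
a=np.radians(91.7); Rt=Rzx([0,0,-1],[np.cos(a),np.sin(a),0])
plan([([.5772,.2571,.26],Rt),([.5772,.2571,.184],Rt)])
```

```text
7 rows
0 0 0.4 0 0 -0.7; 0.1 0 0.3 0 0 -0.8; 0.01 0.05 0.39 -0.05 -0.02 -0.71
 0 0 0.8 0 0 0; 0 0 0.7 0 0 0; 0 0 0.8 0 0 0; 0 0 0.74 0 0 0
end [0.5771 0.257  0.1841] [[-0.03, 1.0, 0.0], [1.0, 0.03, -0.0], [-0.0, 0.0, -1.0]]
```

>>> drive_tool:
  increments: "0 0 0.4 0 0 -0.7; 0.1 0 0.3 0 0 -0.8; 0 0.05 0.4 0 0 -0.7; 0 0 0.8 0 0 0; 0 0 0.7 0 0 0; 0 0 0.8 0 0 0; 0 0 0.7 0 0 0; 0 0 0 0 0 0"

```text
time: 47.35
tcp_pos: [0.5761, 0.2568, 0.184]
orientation: [-2.185, -2.247, 0.008]
force: [-0.3, -0.6, -0.5]
gripper_width: 1.002
```

>>> drive_tool:
  increments: "0 0 0 0 0 0; 0 0 0 0 0 0; 0 0 0 0 0 0; 0 0 0 0 0 0; 0 0 0 0 0 0"
  grip: -1
  force: 70

```text
time: 47.98
tcp_pos: [0.5775, 0.2575, 0.1873]
orientation: [-2.185, -2.249, -0.001]
force: [-1.9, -0.5, 6.0]
gripper_width: 0.197
```

```bash
python3 tq.py
```

```text
[-0.54  0.66  0.16  1.56 -0.13  0.94 -0.31] [0.5775 0.2575 0.1873] [-1.9 -0.5  6. ] mom [-0.05  0.53  0.16] xaz 91.64 tilt [ 0.004 -0.003 -1.   ] 0.19703349979119078
```

>>> drive_tool:
  increments: "0 0 0 0 0 0.3; 0 0 0 0 0 0.3; 0 0 0 0 0 0"

```text
time: 48.35
tcp_pos: [0.5775, 0.2577, 0.1874]
orientation: [-2.275, -2.16, -0.0]
force: [-1.1, -0.5, 5.2]
gripper_width: 0.195
```

```bash
python3 tq.py
```

```text
[-0.56  0.66  0.18  1.56 -0.14  0.94 -0.38] [0.5775 0.2577 0.1874] [-1.1 -0.5  5.2] mom [-0.2   0.43  0.69] xaz 87.03 tilt [ 0.003 -0.003 -1.   ] 0.1954616639989598
```

>>> drive_tool:
  increments: "0 0 0 0 0 0.5; 0 0 0 0 0 0.5; 0 0 0 0 0 0"

```text
time: 48.72
tcp_pos: [0.5777, 0.2582, 0.1875]
orientation: [-2.412, -2.01, 0.0]
force: [-0.7, -1.2, 5.8]
gripper_width: 0.197
```

```bash
python3 tq.py
```

```text
[-0.58  0.66  0.22  1.56 -0.17  0.94 -0.49] [0.5777 0.2582 0.1875] [-0.7 -1.2  5.8] mom [-0.36  0.29  2.51] xaz 79.63 tilt [ 0.001 -0.002 -1.   ] 0.19713730295627255
```

>>> drive_tool:
  increments: "0 0 0 0 0 0; 0 0 0 0 0 0; 0 0 0 0 0 0; 0 0 -0.4 0 0 0; 0 0 -1 0 0 0; 0 0 -1 0 0 0; 0 0 -1 0 0 0; 0 0 -1 0 0 0; 0 0 0 0 0 0; 0 0 0 0 0 0"
  grip: 1

```text
time: 49.98
tcp_pos: [0.5774, 0.2566, 0.2954]
orientation: [-2.423, -1.99, 0.003]
force: [0.1, -0.4, -0.3]
gripper_width: 0.998
```

```bash
python3 tq.py
python3 - <<'E'
from h import *
p=read_camera('wrist');save(p,'w21')
w=cloudw(p); m=(w[...,2]>.18)&(w[...,2]<.20)&(abs(w[...,0]-.577)<.06)&(abs(w[...,1]-.255)<.05)
P=w[m]; print(len(P),np.median(P[:,2]),cv2.minAreaRect(P[:,:2].astype(np.float32)*1000))
p=read_camera('top'); save(p,'t21'); W=cloud(p)
W0=np.load('top.npz')['w']
for q in ['red_wheel_block_mid','blue_roller_mid','channel_mid']:
    for d in silhouettes(p,q)[:2]:
        pts=W[d['region']]; print(q,round(d['score'],2),np.round(d['xy'],1),np.nanmedian(pts,axis=0).round(3))
cv2.imwrite('pics/t21z.png',cv2.resize(cv2.imread('pics/t21.png')[130:270,60:400],(800,329),interpolation=cv2.INTER_CUBIC))
E
```

```text
[-0.59  0.56  0.25  1.42 -0.15  1.18 -0.52] [0.5774 0.2566 0.2954] [ 0.1 -0.4 -0.3] mom [-0.02 -0.02 -0.01] xaz 78.77 tilt [ 0.002 -0.006 -1.   ] 0.9983976016157086
1585 0.187782579943247 ((577.683349609375, 257.32501220703125), (18.141071319580078, 62.3696403503418), 1.6360573768615723)
red_wheel_block_mid 0.9 [233.7 227.3] [ 0.392 -0.006  0.025]
blue_roller_mid 0.58 [385.5 226.4] [ 0.4   -0.499  0.047]
channel_mid 0.73 [183.9 217.9] [0.414 0.164 0.015]
```

View pics/t21z.png

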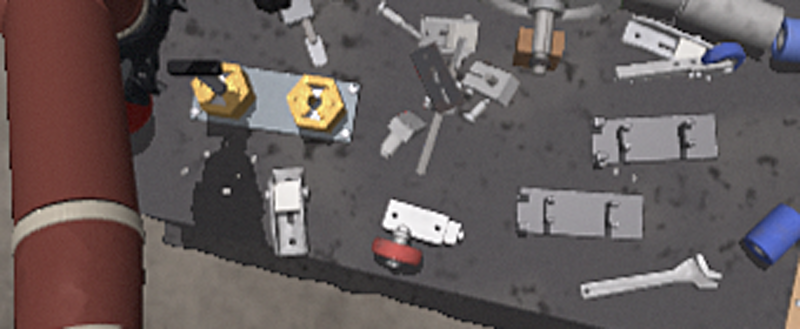

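View pics/w21.png

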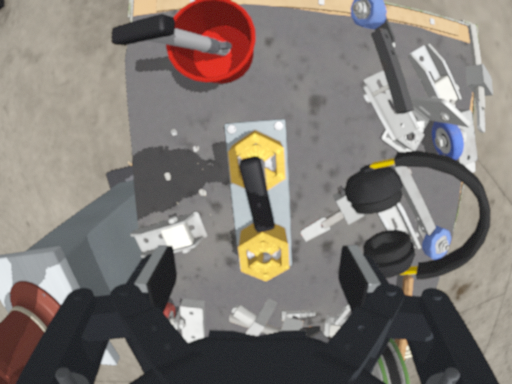

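```bash
python3 -c "
from rig import bot
print(bot.sign_off())"
```

```text
the job is handed in; nothing more can be done
None
```

Both screws were tried in the left nut, and the job was handed in at about 50 s of the 72 s allowed.

- **Far screw (bad):** It stopped dead after about 0.28 rad, with the torque up to 3.3 N·m and no sinking. I turned it back, lifted it out freely and stood it tip down in the red pot. The last wrist view shows it leaning on the rim, handle out.
- **Near screw (good):** It turned freely, with almost no torque, to a firm stop after about 1.42 rad and sank about 5 mm. I gripped it again and turned to 2.5 N·m. Its T-bar did not move (91.6° against 91.7° before), so it is fully home. It was left standing there, gripper open and clear.

**Disagreements:**
- While the pads were slipping at the stop, the T-bar angle read from the partial view was unreliable, between 50° and 84°. I relied on the readings taken after release.
- The T-bar rests about 9° off the plate's long direction. That agrees with the stated 1.4 rad, but it is not exactly along the plate.

**Bystanders:** The wheel block, roller and channel show no movement in the final top view. I compared them by eye against the first view and did not measure it precisely.

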